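Lock the workshop chest: hasp over its loop, pin through

TASK

Lock the green tool chest: fold the steel hasp down flat over the brass loop on the chest's sloping front, then take the red-handled locking pin from its wooden block and push its blade through the loop, from either side, until the red handle is up against the loop. Let go and leave it there, and do not disturb the other things on the bench.

Things in the scene. Friction and masses are not known exactly. Their poses are not given: they have to be found in the camera images.
- chest: green steel chest, grey lid (shut, immovable), fixed; 240 deep (x) x 280 wide (y) x 158 high mm. Origin: centre of underside; x points away from the front, y left, z up. The front panel slopes at 29 degrees to the horizontal, facing -x and up: from (x -120, z 80) at its foot to (x 20, z 158) at the lid's edge; behind that the flat lid, z 158.
- loop: brass loop fixed square to the slope. Origin: centre of its opening; x up the slope, y to the chest's left (level, the way the pin goes, open both ends), z outward, 29 degrees from vertical. Opening 8.5 mm wide (x), 20 tall (z -10 to 10; its floor is the shut hasp's outer face). Legs 6 thick (x), bridge top at z 16. 16 mm long in y (-8 to 8).
- hasp (a joint): hinge of the hasp, rad: 0 = folded down flat over the loop, growing as it lifts; 2.08 = standing upright, more = leaning back over the lid, stops at 3.0. Stiff hinge (about 0.06 N m): the hasp stays where it is left.
- hasp_hinge (a point): middle of the hasp's hinge axis, at the upper edge of the slope, at the strap's mid-thickness; the axis is parallel to the loop's y. At joint value q the hasp points from here along -x cos q + z sin q of the loop's axes.
- hasp_end (a point): middle of the free end of the hasp's outer face (facing the loop's z when shut, away from the robot when upright), 100 mm from the axis. Steel strap 60 mm wide (y), 4 thick, with a 26 x 22 mm window centred 45 mm from the axis where the loop passes; the last 42 mm is plain plate, a place to push.
- pin: locking pin, 80 g: flat steel blade, red upright handle. Origin: underside, where they meet; x along the blade, z up the handle. Blade 6 mm thick (y), z 0 to 16, reaching x 47, last 10 mm narrowed. Handle x -24 to 0, 12 thick (y), z 0 to 66. Being flat, the blade passes the loop only with the handle square to the slope (along the loop's z). Starts upright in its block.
- pin_seat (a point): point in the pin's blade at pin x 8, y 0, z 8 mm: it lies at the loop's origin (within its play) when the pin is fully home.
- pin_block: fixed wooden block 110 (x) x 55 (y) x 26 mm high; origin at the centre of its underside. A 15 mm wide groove runs along its x, open at the ends, floor 10 mm above the bench; the pin stands in it, blade towards the block's +x.
- tin: bystander: closed can with yellow label, dia 72, 75 mm high, origin at underside centre; it and the pin's block stand on opposite sides of the chest, either way round.
- lid_jar: bystander: small amber jar, dia 38, 42 mm high, standing on the lid towards its left rear; origin at underside centre.
- screwdriver: bystander: blue-handled screwdriver lying at the left of the bench.
- wrench: bystander: steel wrench lying at the right of the bench.
- glue: bystander: white bottle, dia 56, 150 mm high, right of the chest; origin at underside centre.
- offcut: bystander: timber offcut 130 x 70 x 40 mm, left of the chest; origin at underside centre.
- mug: bystander: blue mug, dia 80, 90 mm high, close to the chest's left side; origin at underside centre.
- tape_roll: bystander: grey tape roll lying flat, dia 76, 24 mm high, close to the chest's right side; origin at underside centre.
Things that resemble listed ones, but are neither listed nor needed, are in the scene too. Leave any turquoise look-alike of the pin alone.

How it is judged:
By the outcome, as a careful person would: the job done as asked, in the order asked, and still so for the second after the job is handed in, with the robot touching nothing.
It also fails if it takes over 69 s, if anything falls off the work surface, if the arm or the gripper's body presses on something with over 40 N, if the wrist force passes 120 N, or if a joint passes its speed limit or range.

ROBOT

A 6-joint arm with a two-finger parallel gripper is mounted at the origin on the work surface. World frame = base frame: x ahead of the robot, y to its left, z up, the work surface at z = 0. Lengths are in m, angles in rad, forces in N, time in s.
With the tool pointing down it reaches from about 0.2 to 0.875 m from the base axis. Payload 3.4 kg.
Tool frame: the origin (TCP) lies on the centre line of the jaws, within the pads' length; the fingertips stand 14 mm ahead of it and the grasp point (between the pads) lies 5 mm behind it; x points along the fingers, y is the direction in which the jaws open and shut, and the axes are right-handed (so a half turn about x gives the same grasp; the last joint's range is limited). The gripper opens to 94 mm and grips with 3 to 60 N. Pads are 16 mm wide; open, the fingers measure 119 mm over their backs; the gripper's body (75 mm by 177 mm) begins 78 mm behind the grasp point.
Start: joints at [-1.363, 0.276, 1.505, -0, 1.361, -0.121], TCP at [0.186, -0.544, 0.219] pointing down, gripper open.
Joint ranges: [-2.89, 2.89], [-0.75, 2.08], [0.22, 2.7], [-1.18, 4.32], [0.11, 2.71], [-2.7, 2.7]. Speed limits (rad/s): [2.57, 2.57, 3.14, 3.14, 3.14, 3.14].

INTERFACE

Orientations are given as a unit quaternion [x, y, z, w].
In Python, from plant import manip gives the robot as it stands. The module is installed in compiled form; this text tells all that it offers.
- The arm moves only by the shell command python3 -m crank 'ROWS' [OPENING] [FORCE]. ROWS is JSON, a list of rows, each an object with "offset": the shift along the tool's x, y, z in m, a list of three; "roll": the turn about the tool's x in rad. In form: [{"offset": [x, y, z], "roll": roll}, ...]. A call has 1 to 20 rows; each row is the pose to reach, as a shift and turn from the pose commanded when the call began, along the tool's axes at that moment; what a row does not reach only later rows make up. A row lasts 1/8 s, in which the tool goes at most 62.5 mm and 10.7 degrees, less where a joint would pass 70% of its speed; a pose out of reach is approached as far as the arm can. A call with a gripper value outside its range is refused whole. OPENING is the opening, from 0 (shut) to 1 (fully open), set as the call begins (- or left out, the last holds). The fingers move at their own pace and stop on an object; FORCE is the grip in N (left out, the last holds). Time passes only in rows, so rows that repeat a pose let the fingers close. It gives the time, the measured TCP pose, the force and the opening at its end, in the units of the state.
- manip.get_state(): the state, without advancing time (a new reading comes with each control period).
- manip.snapshot(name): name is "scene" or "side" or "wrist"; returns a dict with "color" (384x512x3 uint8, red, green, blue), "camera_matrix" (3x3 intrinsics, pixels), "extrinsics" (4x4, takes a point from camera to world coordinates). Camera axes: x right, y up, looking along -z (the intrinsics and any distortion apply to the point x, -y, -z); pixel columns grow to the right and rows downward; lengths in m; the calibration is good to about 2 mm. A picture is of the moment at which its call begins. There is no depth.
- manip.finish_job(): hands the job in, once; it reports no verdict.
Trained networks look in a picture, given as the dict that the camera call returned (one of the last four; its "shot" number tells which), for a name from the list of things; names that differ only in an ending like _2 or _b are one class to them, and where a whole thing is asked for, a point or a joint stands for the part that bears it (a point fixed in the world has none). Each returns a list of dicts, best first, with "p" (0 to 1); they miss things now and then, are a little off and sometimes report something else, mostly with a low value. They report only what shows in the picture. A call takes as long as a camera call. They do not tell look-alikes from the thing itself.
- manip.search_frame(picture, target): "extent" ([left, top, right, bottom] in pixels, round what is visible of it).
- manip.cut_out(picture, target): "region" (384x512 bool, what is visible of it) and "extent" ([left, top, right, bottom] in pixels, round what is visible of it).
The state is a dict: "t": time; "joint_positions": joint angles; "qd": joint speeds; "tau": joint torques, N m; "position": TCP position; "ee_rot": TCP orientation; "wrist_force": force on the tool from outside, world axes, zero at the start; "moment": the same for the moment, N m; "opening": finger opening in m.
Only numpy, scipy, OpenCV 4.12 (cv2) and the standard library are available. Lean on these libraries where they do the work, as an engineer would, in place of code of your own. Each camera call takes 0.05 s, during which the arm holds its last target.

## Working session

There is one attempt and no reset: what is moved stays moved. The work goes in short steps, Python scripts to look and compute and a shell command to move; the robot and the scene stay as the last step left them, time stands still between calls to the robot, and variables do not carry over. Pictures are saved under pics/ and viewed, and the job is handed in when it is done.

```bash
mkdir -p pics; cat > h.py <<'E'
import numpy as np, cv2
from plant import manip
def snap(n,f=None):
    p=manip.snapshot(n)
    if f: cv2.imwrite('pics/'+f,p['color'][:,:,::-1])
    return p
E
python3 - <<'E'
from h import *
np.set_printoptions(precision=4,suppress=True)
print(manip.get_state())
for n in ['scene','side','wrist']:
    p=snap(n,n+'0.png'); print(n,p['camera_matrix'],p['extrinsics'],[k for k in p])
E
```

```text
{'t': 0.0, 'joint_positions': array([-1.363 ,  0.2766,  1.5061, -0.    ,  1.3607, -0.121 ]), 'qd': array([ 0.001 , -0.0003,  0.0006,  0.0004, -0.0014, -0.0008]), 'tau': array([  0.002 , -40.4583, -23.7236,   0.0701,   0.0345,  -0.0001]), 'position': array([ 0.1856, -0.5437,  0.2186]), 'ee_rot': array([-0.6975, -0.1164,  0.6976, -0.1151]), 'wrist_force': array([-0.2325,  0.2664, -0.1429]), 'moment': array([-0.0284,  0.0239,  0.0315]), 'opening': 0.0940404047449959}
scene [[372.2222   0.     252.1145]
 [  0.     372.2222 196.3387]
 [  0.       0.       1.    ]] [[-0.7844 -0.3601  0.5051  1.1323]
 [ 0.6203 -0.4618  0.634   0.7513]
 [ 0.005   0.8106  0.5856  0.8164]
 [ 0.      0.      0.      1.    ]] ['color', 'camera_matrix', 'extrinsics', 'shot']
side [[362.47     0.     251.7685]
 [  0.     362.47   188.8583]
 [  0.       0.       1.    ]] [[ 0.9982  0.0339 -0.0494  0.478 ]
 [-0.0594  0.6755 -0.735  -0.865 ]
 [ 0.0085  0.7366  0.6763  0.9046]
 [ 0.      0.      0.      1.    ]] ['color', 'camera_matrix', 'extrinsics', 'shot']
wrist [[305.9593   0.     252.8839]
 [  0.     305.9593 191.6425]
 [  0.       0.       1.    ]] [[ 0.3221  0.9216  0.2165  0.2463]
 [-0.9467  0.314   0.0719 -0.5223]
 [-0.0017 -0.2282  0.9736  0.3838]
 [ 0.      0.      0.      1.    ]] ['color', 'camera_matrix', 'extrinsics', 'shot']
```

View pics/scene0.png

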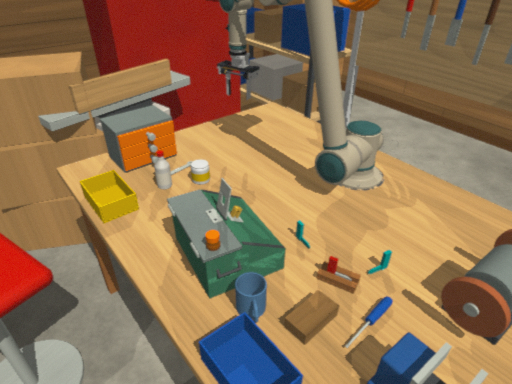

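View pics/side0.png

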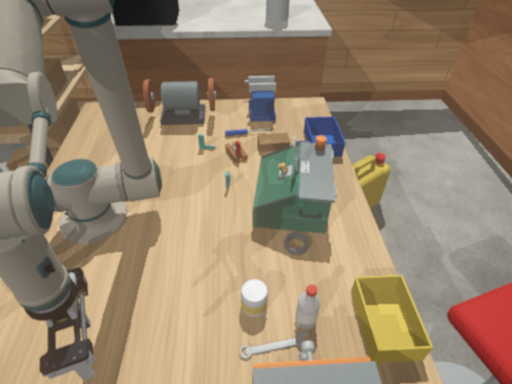

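View pics/wrist0.png

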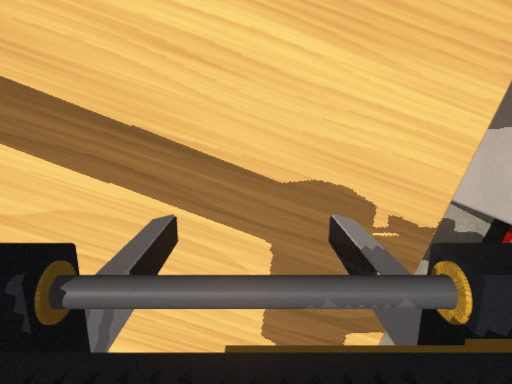

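```bash
python3 - <<'E'
from h import *
for n,c in [('scene',(150,170,420,310)),('side',(180,120,360,250))]:
    p=snap(n)
    for t in ['chest','loop','hasp','pin','pin_block','tin','lid_jar','mug','tape_roll','glue']:
        r=manip.search_frame(p,t)
        print(n,t,[(round(d['p'],2),np.round(d['extent']).tolist()) for d in r[:4]])
    a,b,c2,d=c
    cv2.imwrite(f'pics/{n}_z.png',cv2.resize(p['color'][b:d,a:c2,::-1],None,fx=4 if n=='side' else 2.8,fy=4 if n=='side' else 2.8,interpolation=cv2.INTER_CUBIC))
E
```

```text
scene chest [(0.61, [169.0, 182.0, 285.0, 299.0]), (0.39, [315.0, 262.0, 360.0, 290.0])]
scene loop [(0.61, [230.0, 207.0, 246.0, 218.0])]
scene hasp [(0.93, [216.0, 185.0, 230.0, 223.0]), (0.43, [326.0, 252.0, 348.0, 281.0])]
scene pin [(0.8, [368.0, 249.0, 393.0, 271.0]), (0.62, [327.0, 257.0, 349.0, 280.0]), (0.46, [295.0, 219.0, 309.0, 248.0]), (0.18, [154.0, 151.0, 172.0, 188.0])]
scene pin_block [(0.88, [320.0, 260.0, 359.0, 292.0])]
scene tin [(0.94, [192.0, 160.0, 208.0, 184.0]), (0.67, [218.0, 184.0, 231.0, 221.0])]
scene lid_jar [(0.75, [205.0, 228.0, 224.0, 255.0])]
scene mug [(0.89, [234.0, 273.0, 267.0, 324.0]), (0.42, [327.0, 259.0, 351.0, 278.0])]
scene tape_roll []
scene glue [(0.63, [153.0, 150.0, 172.0, 188.0])]
side chest [(0.72, [253.0, 140.0, 336.0, 230.0]), (0.55, [242.0, 281.0, 269.0, 314.0]), (0.17, [295.0, 282.0, 319.0, 327.0])]
side loop [(0.61, [276.0, 162.0, 288.0, 173.0])]
side hasp []
side pin [(0.65, [222.0, 176.0, 232.0, 187.0]), (0.53, [234.0, 141.0, 240.0, 150.0]), (0.52, [200.0, 136.0, 214.0, 149.0])]
side pin_block [(0.54, [224.0, 142.0, 249.0, 161.0])]
side tin [(0.86, [241.0, 280.0, 268.0, 312.0])]
side lid_jar [(0.65, [274.0, 162.0, 288.0, 173.0]), (0.5, [316.0, 134.0, 326.0, 152.0])]
side mug []
side tape_roll [(0.76, [283.0, 234.0, 306.0, 256.0]), (0.67, [250.0, 143.0, 336.0, 231.0])]
side glue [(0.65, [294.0, 284.0, 319.0, 327.0])]
```

View pics/scene_z.png

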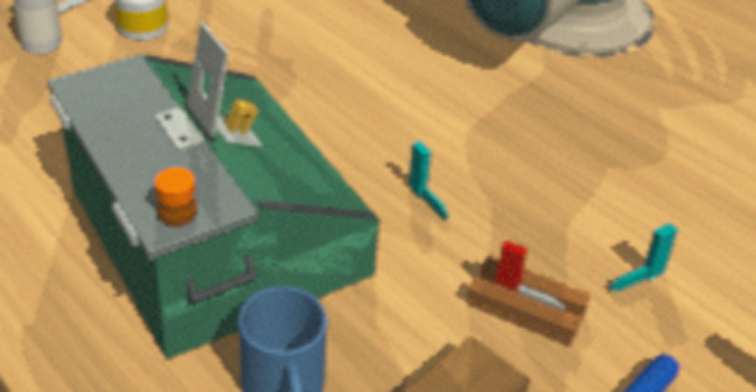

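View pics/side_z.png

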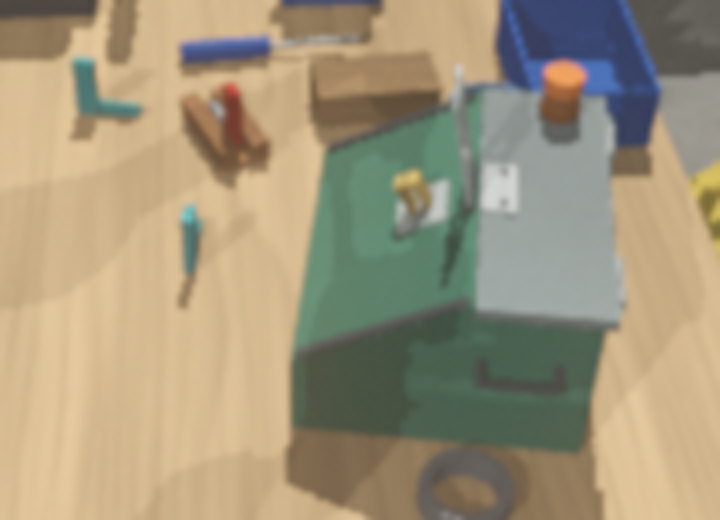

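```bash
cat >> h.py <<'E'
def proj(p,X):
    E=p['extrinsics'];K=p['camera_matrix'];X=np.atleast_2d(X)
    c=(X-E[:3,3])@E[:3,:3]
    u=K@np.stack([c[:,0],-c[:,1],-c[:,2]])
    return (u[:2]/u[2]).T
def ray(p,uv):
    E=p['extrinsics'];K=p['camera_matrix']
    d=np.linalg.inv(K)@np.array([uv[0],uv[1],1.]); d=E[:3,:3]@np.array([d[0],-d[1],-d[2]])
    return E[:3,3],d/np.linalg.norm(d)
def atz(p,uv,z):
    o,d=ray(p,uv); return o+d*(z-o[2])/d[2]
def tri(obs):
    A=np.zeros((3,3));b=np.zeros(3)
    for p,uv in obs:
        o,d=ray(p,uv);M=np.eye(3)-np.outer(d,d);A+=M;b+=M@o
    X=np.linalg.solve(A,b)
    return X,[np.linalg.norm((np.eye(3)-np.outer(d,d))@(X-o)) for o,d in [ray(p,uv) for p,uv in obs]]
def Rz(a): return np.array([[np.cos(a),-np.sin(a),0],[np.sin(a),np.cos(a),0],[0,0,1.]])
E
python3 - <<'E'
from h import *
from scipy.optimize import least_squares
np.set_printoptions(precision=4,suppress=True)
ps=snap('scene');pd=snap('side')
C={'lrl':(120,140,158),'lfl':(20,140,158),'lrr':(120,-140,158),'lfr':(20,-140,158),'sfl':(-120,140,80),'sfr':(-120,-140,80),'brl':(120,140,0),'bfl':(-120,140,0),'brr':(120,-140,0),'bfr':(-120,-140,0)}
S={'lrl':(203.6,259.3),'lfl':(241,246.5),'lrr':(168.6,199.3),'lfr':(202.9,190.4),'sfl':(285,247.9),'brl':(210.7,296.8),'bfl':(283.9,268)}
D={'lfr':(298.75,197.5),'lrr':(334.5,200.75),'lrl':(333,143.75),'sfr':(253.75,208),'bfr':(253.75,227),'brr':(326,232.5),'sfl':(262.5,157.5)}
def f(v,full=0):
    R=Rz(v[2]);r=[]
    for p,o in ((ps,S),(pd,D)):
        for k,uv in o.items():
            X=R@(np.array(C[k])/1000)+[v[0],v[1],0]
            r.append(proj(p,X)[0]-uv)
    r=np.array(r)
    return r if full else r.ravel()
s=least_squares(f,[.6,.05,0],loss='soft_l1')
print(s.x);print(f(s.x,1))
# loop triangulate, base of pin
a=np.deg2rad(29)
R=Rz(s.x[2]);ch=np.array([s.x[0],s.x[1],0])
for n,p in (('s',ps),('d',pd)): print(n,'lidedge mid',proj(p,R@[.02,0,.158]+ch))
X,e=tri([(ps,(237,211)),(pd,(281.5,166))]);print('loop',X,e,'in chest',R.T@(X-ch))
hz,e=tri([(ps,(150+207/2.8,170+27/2.8)),(pd,(180+458/4,120+67/4))]);print('hasp top corner(L?)',hz,e,R.T@(hz-ch))
hz,e=tri([(ps,(150+205/2.8,170+27/2.8)),(pd,(180+463/4,120+120/4))]);print('hasp top corner alt',hz,e,R.T@(hz-ch))
# pin handle top
X,e=tri([(ps,(150+513/2.8,170+246/2.8)),(pd,(180+232/4,120+88/4))]);print('pin top',X,e)
for nm,uv in [('b1',(472,290)),('b2',(487,260)),('b3',(588,293)),('b4',(574,330))]:
    print(nm,atz(ps,(150+uv[0]/2.8,170+uv[1]/2.8),.026))
for nm,uv in [('c1',(183,100)),('c2',(235,163)),('c3',(268,143)),('c4',(212,92))]:
    print(nm,atz(pd,(180+uv[0]/4,120+uv[1]/4),.026))
E
```

```text
[ 0.6772  0.052  -0.1633]
[[ 0.67   -0.7438]
 [-0.5328 -1.4854]
 [-1.2641 -0.1096]
 [-4.3348 -0.3772]
 [-0.2525  0.9291]
 [-2.3143  3.4717]
 [-0.6768  0.5431]
 [ 0.9657 -2.1377]
 [-1.0147 -2.7757]
 [-4.3841 -0.3966]
 [-0.8516  1.7811]
 [-1.107  -0.3817]
 [-0.2961  0.2694]
 [-1.9877 -1.3162]]
s lidedge mid [[217.5409 214.9264]]
d lidedge mid [[300.0048 166.0792]]
loop [0.6378 0.0608 0.151 ] [np.float64(5.870082735722294e-05), np.float64(5.87008273569968e-05)] in chest [-0.0403  0.0023  0.151 ]
hasp top corner(L?) [0.6711 0.0536 0.2699] [np.float64(0.0017049140374883636), np.float64(0.0017049140374885586)] [-0.0063  0.0006  0.2699]
hasp top corner alt [0.6639 0.0229 0.2472] [np.float64(0.007610545998907491), np.float64(0.007610545998907497)] [-0.0084 -0.0309  0.2472]
pin top [0.4987 0.3149 0.0746] [np.float64(0.002457934146001728), np.float64(0.002457934146001681)]
b1 [0.5334 0.3026 0.026 ]
b2 [0.4907 0.2834 0.026 ]
b3 [0.4445 0.3773 0.026 ]
b4 [0.4933 0.3992 0.026 ]
c1 [0.4509 0.3623 0.026 ]
c2 [0.501  0.2549 0.026 ]
c3 [0.5348 0.2854 0.026 ]
c4 [0.4811 0.3751 0.026 ]
```

```bash
cat >> h.py <<'E'
from scipy.spatial.transform import Rotation as Ro
def tool():
    s=manip.get_state();return np.array(s['position']),Ro.from_quat(s['ee_rot']).as_matrix(),s
def off(world,roll=0):
    p,R,s=tool(); return R.T@(np.asarray(world)-p)
E
python3 - <<'E'
from h import *
np.set_printoptions(precision=4,suppress=True)
p,R,s=tool();print(R)
w=snap('wrist');E=w['extrinsics'];print(R.T@(E[:3,3]-p),R.T@E[:3,:3])
print(off([.48,.08,.40]))
E
```

```text
[[ 0.      0.3229 -0.9464]
 [-0.0001 -0.9464 -0.3229]
 [-1.      0.0001  0.    ]]
[-0.1651 -0.0009 -0.0644] [[ 0.0001  0.2283 -0.9736]
 [ 1.      0.0008  0.0003]
 [ 0.0008 -0.9736 -0.2283]]
[-0.1806 -0.4957 -0.4801]
```

```bash
python3 - <<'E'
from h import *
np.set_printoptions(precision=4,suppress=True)
print(off([.58,.075,.34]))
E
```

```text
[-0.1206 -0.4587 -0.5732]
```

```bash
python3 -m crank '[{"offset":[-0.12,0,0],"roll":0},{"offset":[-0.12,-0.05,-0.05],"roll":-0.17},{"offset":[-0.12,-0.09,-0.09],"roll":-0.34},{"offset":[-0.12,-0.12,-0.13],"roll":-0.51},{"offset":[-0.12,-0.15,-0.17],"roll":-0.68},{"offset":[-0.12,-0.19,-0.21],"roll":-0.85},{"offset":[-0.12,-0.22,-0.25],"roll":-1.02},{"offset":[-0.12,-0.26,-0.29],"roll":-1.19},{"offset":[-0.12,-0.29,-0.33],"roll":-1.36},{"offset":[-0.12,-0.33,-0.38],"roll":-1.53},{"offset":[-0.12,-0.36,-0.42],"roll":-1.7},{"offset":[-0.12,-0.4,-0.47],"roll":-1.87},{"offset":[-0.12,-0.43,-0.52],"roll":-2.04},{"offset":[-0.12,-0.459,-0.573],"roll":-2.21},{"offset":[-0.12,-0.459,-0.573],"roll":-2.38},{"offset":[-0.12,-0.459,-0.573],"roll":-2.55},{"offset":[-0.12,-0.459,-0.573],"roll":-2.65},{"offset":[-0.12,-0.459,-0.573],"roll":-2.65}]' 0
python3 - <<'E'
from h import *
np.set_printoptions(precision=4,suppress=True)
p,R,s=tool();print(p,R,s['joint_positions'],s['t'])
w=snap('wrist','w1.png')
for t in ['loop','hasp']:
        r=manip.search_frame(w,t)
        print(t,[(round(d['p'],2),np.round(d['extent'],1).tolist()) for d in r[:4]])
E
```

```text
t: 3.65
position: [0.5798, 0.0753, 0.3393]
ee_rot: [0.058, 0.705, -0.058, 0.705]
wrist_force: [0.5, 0.1, 1.3]
opening: 0.0006
[0.5798 0.0753 0.3393] [[-0.0002  0.1631  0.9866]
 [-0.0001  0.9866 -0.1631]
 [-1.     -0.0001 -0.0001]] [ 0.0102  0.2508  1.2507 -0.0001  1.6402 -1.3967] 3.65
loop []
hasp []
```

View pics/w1.png

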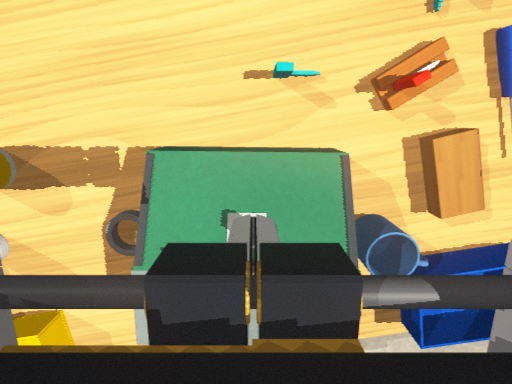

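```bash
python3 - <<'E'
from h import *
np.set_printoptions(precision=4,suppress=True)
p,R,s=tool()
w=snap('wrist')
a=atz(w,(349,152),.08);b=atz(w,(149,152),.08);print(a,b,np.linalg.norm(a-b))
d=a-b;yaw=np.arctan2(-d[0],d[1]);c=(a+b)/2;print(yaw,c+Rz(yaw)@[.12,0,-.08])
print(proj(w,[p,p+[0,0,-.014]]))
print(off([.56,.005,.34]))
im=w['color'][20:130,350:480,::-1];cv2.imwrite('pics/b1.png',cv2.resize(im,None,fx=5,fy=5,interpolation=cv2.INTER_CUBIC))
im=w['color'][135:280,120:380,::-1];cv2.imwrite('pics/b2.png',cv2.resize(im,None,fx=3,fy=3,interpolation=cv2.INTER_CUBIC))
E
```

```text
[0.5773 0.2103 0.08  ] [ 0.5319 -0.0625  0.08  ] 0.2765553114881621
-0.16493425068490644 [0.673  0.0542 0.    ]
[[252.4647 239.7607]
 [252.5094 231.1953]]
[-0.0005 -0.0724 -0.008 ]
```

View pics/b1.png

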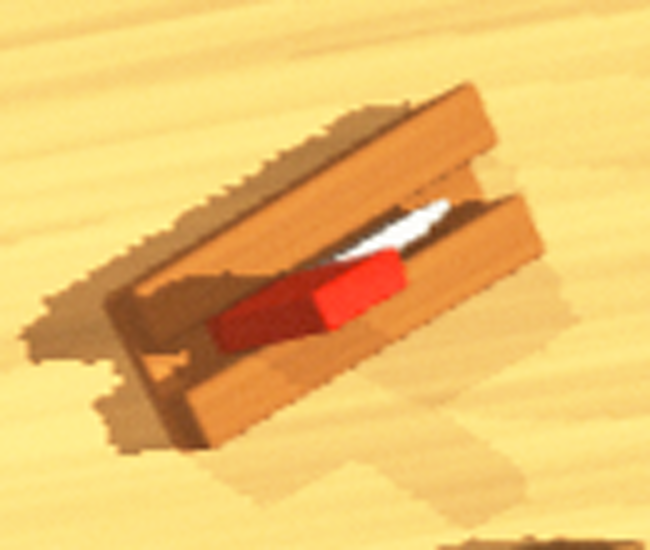

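View pics/b2.png

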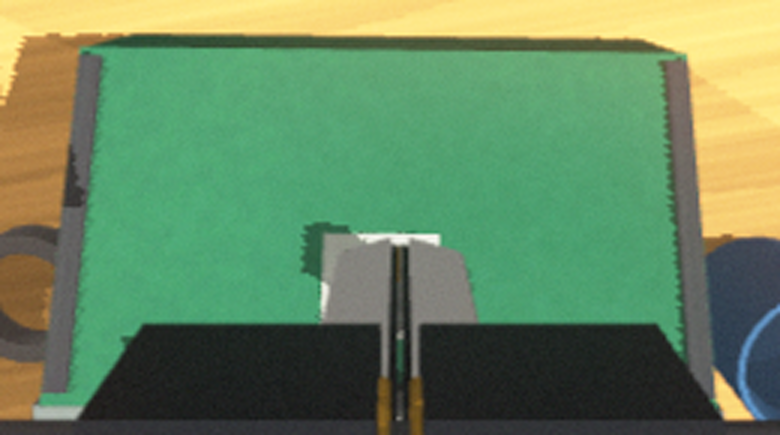

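```bash
python3 -m crank '[{"offset":[0,-0.05,-0.02],"roll":0},{"offset":[0,-0.10,-0.04],"roll":0},{"offset":[0,-0.10,-0.04],"roll":0}]' 
python3 - <<'E'
from h import *
np.set_printoptions(precision=4,suppress=True)
w=snap('wrist','w2.png')
for t in ['loop','hasp','chest','lid_jar']:
        r=manip.search_frame(w,t)
        print(t,[(round(d['p'],2),np.round(d['extent'],1).tolist()) for d in r[:4]])
im=w['color'][130:300,250:450,::-1];cv2.imwrite('pics/w2z.png',cv2.resize(im,None,fx=4,fy=3.5,interpolation=cv2.INTER_CUBIC))
E
```

```text
t: 4.22
position: [0.5225, -0.0193, 0.3401]
ee_rot: [0.059, 0.704, -0.06, 0.705]
wrist_force: [-0.4, 0.5, 1.0]
opening: 0.0007
loop [(0.64, [456.0, 89.4, 504.4, 117.6])]
hasp [(0.92, [360.7, 309.9, 386.1, 335.0]), (0.54, [7.5, 173.6, 82.2, 225.1])]
chest [(0.91, [216.5, 173.3, 437.4, 354.8]), (0.48, [1.8, 211.9, 36.3, 275.4])]
lid_jar [(0.89, [395.0, 336.4, 427.4, 349.6]), (0.35, [358.2, 310.0, 386.2, 335.1])]
```

View pics/w2.png

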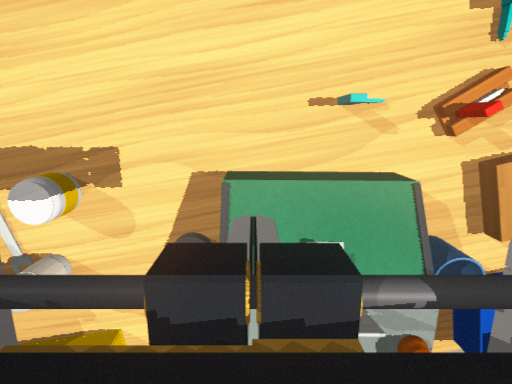

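View pics/w2z.png

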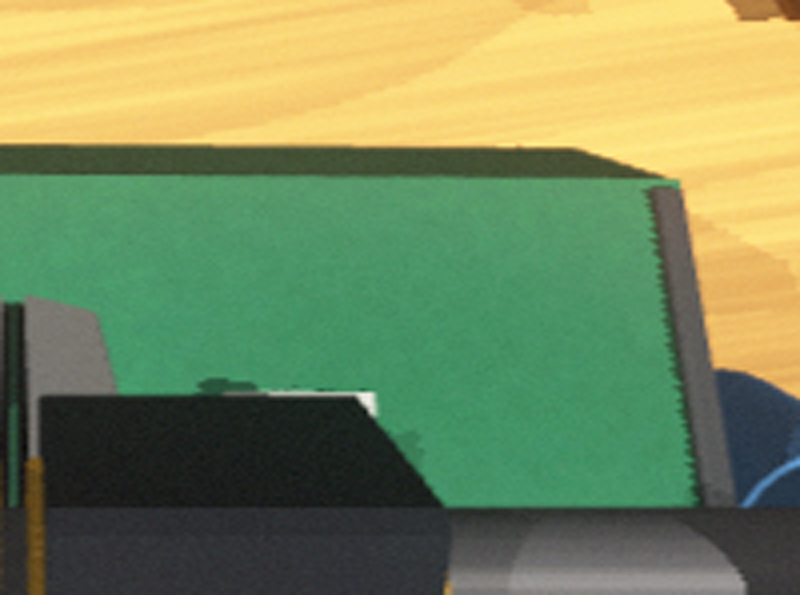

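```bash
python3 -m crank '[{"offset":[0,0.01,0.06],"roll":0},{"offset":[0,0.03,0.12],"roll":0},{"offset":[0,0.047,0.18],"roll":0},{"offset":[0,0.047,0.186],"roll":0}]' 
python3 - <<'E'
from h import *
np.set_printoptions(precision=4,suppress=True)
w=snap('wrist','w3.png')
for t in ['loop','hasp','chest','lid_jar']:
        r=manip.search_frame(w,t)
        print(t,[(round(d['p'],2),np.round(d['extent'],1).tolist()) for d in r[:4]])
im=w['color'][80:280,200:400,::-1];cv2.imwrite('pics/w3z.png',cv2.resize(im,None,fx=3,fy=3,interpolation=cv2.INTER_CUBIC))
E
```

```text
t: 4.97
position: [0.7191, 0.0012, 0.3345]
ee_rot: [0.057, 0.706, -0.056, 0.703]
wrist_force: [-0.6, -0.3, 0.7]
opening: 0.0006
loop [(0.69, [284.4, 87.4, 303.1, 116.0]), (0.65, [428.6, 0.0, 440.6, 4.6])]
hasp [(0.56, [263.9, 128.3, 344.2, 148.7])]
chest [(0.76, [160.9, 34.2, 416.6, 248.1])]
lid_jar [(0.8, [369.1, 196.0, 416.2, 237.6])]
```

View pics/w3.png

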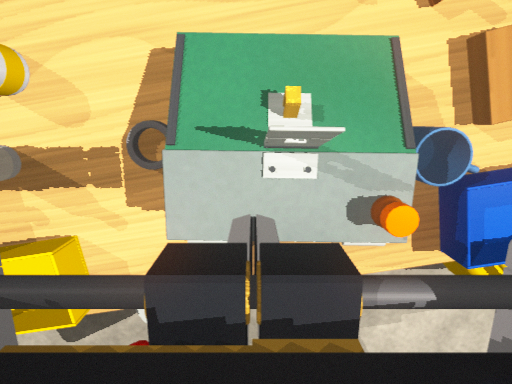

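View pics/w3z.png

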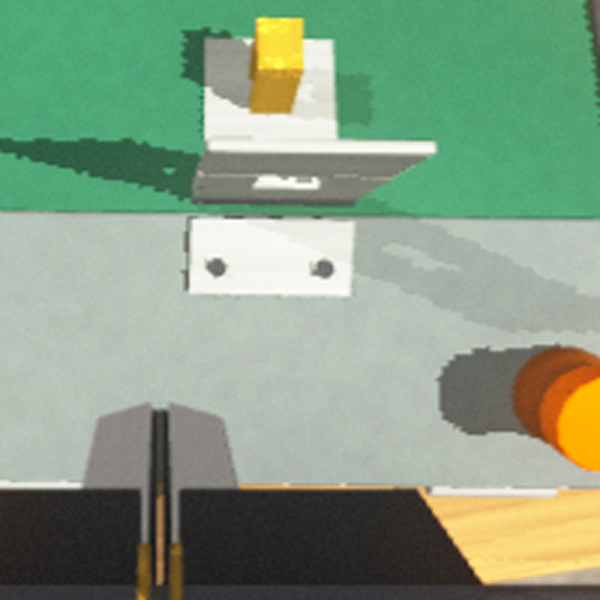

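```bash
cat >> h.py <<'E'
A=np.deg2rad(29)
# loop axes in chest frame
LX=np.array([np.cos(A),0,np.sin(A)]);LY=np.array([0,1.,0]);LZ=np.array([-np.sin(A),0,np.cos(A)])
E
python3 - <<'E'
from h import *
from scipy.optimize import least_squares
np.set_printoptions(precision=4,suppress=True)
w=snap('wrist')
im=w['color'][:,:,::-1].copy()
C={'lrl':(120,140,158),'lfl':(20,140,158),'lrr':(120,-140,158),'lfr':(20,-140,158),'sfl':(-120,140,80),'sfr':(-120,-140,80)}
O={'lfr':(164.5,150),'lfl':(412,153),'lrr':(167,241),'sfr':(179,34),'sfl':(398,38.5)}
def f(v,full=0):
    R=Rz(v[2]);X=np.array([R@(np.array(C[k])/1000)+[v[0],v[1],0] for k in O])
    r=proj(w,X)-np.array(list(O.values()))
    return r if full else r.ravel()
s=least_squares(f,[.67,.05,-.16],loss='soft_l1');v=s.x;print(v);print(f(v,1))
R=Rz(v[2]);ch=np.array([v[0],v[1],0])
def hit(uv,n,off):  # intersect with chest-frame plane n.X=off
    o,d=ray(w,uv);o=R.T@(o-ch);d=R.T@d;return o+d*(off-n@o)/(n@d)
h0=np.array([.02,0,.158])
for o in (.02,.026,.032): # bridge top height over slope
    q=[hit((u,vv),LZ,LZ@h0+o)-h0 for u,vv in ((285,103),(300.7,103),(301,86),(285.5,86))]
    print(o,[(round(a@LX,4),round(a[1],4)) for a in q])
for nm,uv in (('endL',(345,128.5)),('endR',(269.5,128)),('lowL',(318,148)),('lowR',(264,148))):
    o,d=ray(w,uv);o=R.T@(o-ch);d=R.T@d
    yy=h0[1]
    print(nm,[ (z,np.round(hit(uv,np.array([0,0,1.]),z),4)) for z in (.16,.24,.25,.26)])
E
```

```text
[ 0.6697  0.0487 -0.1831]
[[ 0.6217 -0.1253]
 [ 0.1692  1.8058]
 [ 1.8602 -7.7295]
 [-1.6956 -0.08  ]
 [-1.6582  0.1081]]
0.02 [(np.float64(-0.0507), np.float64(-0.006)), (np.float64(-0.0511), np.float64(0.0116)), (np.float64(-0.073), np.float64(0.0124)), (np.float64(-0.0726), np.float64(-0.0052))]
0.026 [(np.float64(-0.0469), np.float64(-0.0067)), (np.float64(-0.0473), np.float64(0.0105)), (np.float64(-0.0688), np.float64(0.0114)), (np.float64(-0.0684), np.float64(-0.0059))]
0.032 [(np.float64(-0.0431), np.float64(-0.0074)), (np.float64(-0.0435), np.float64(0.0094)), (np.float64(-0.0646), np.float64(0.0103)), (np.float64(-0.0642), np.float64(-0.0066))]
endL [(0.16, array([-0.0077,  0.0607,  0.16  ])), (0.24, array([-0.0092,  0.0371,  0.24  ])), (0.25, array([-0.0094,  0.0342,  0.25  ])), (0.26, array([-0.0096,  0.0312,  0.26  ]))]
endR [(0.16, array([-0.0066, -0.0229,  0.16  ])), (0.24, array([-0.0084, -0.0271,  0.24  ])), (0.25, array([-0.0086, -0.0276,  0.25  ])), (0.26, array([-0.0088, -0.0282,  0.26  ]))]
lowL [(0.16, array([0.0143, 0.0323, 0.16  ])), (0.24, array([0.0077, 0.0153, 0.24  ])), (0.25, array([0.0069, 0.0131, 0.25  ])), (0.26, array([0.0061, 0.011 , 0.26  ]))]
lowR [(0.16, array([ 0.0155, -0.0283,  0.16  ])), (0.24, array([ 0.0086, -0.0313,  0.24  ])), (0.25, array([ 0.0078, -0.0317,  0.25  ])), (0.26, array([ 0.0069, -0.032 ,  0.26  ]))]
```

```bash
python3 -m crank '[{"offset":[0,0,0],"roll":0},{"offset":[0,0,0],"roll":0}]' 
python3 - <<'E'
from h import *
np.set_printoptions(precision=4,suppress=True)
w=snap('wrist','w4.png')
np.savez('w4.npz',**w)
im=w['color'][70:190,240:380,::-1];cv2.imwrite('pics/w4z.png',cv2.resize(im,None,fx=5,fy=5,interpolation=cv2.INTER_CUBIC))
im=w['color'][20:260,150:430,::-1];cv2.imwrite('pics/w4y.png',cv2.resize(im,None,fx=2.5,fy=2.5,interpolation=cv2.INTER_CUBIC))
E
```

```text
t: 5.52
position: [0.7146, -0.0009, 0.3406]
ee_rot: [0.058, 0.704, -0.058, 0.705]
wrist_force: [-0.3, 0.8, -0.3]
opening: 0.0008
```

View pics/w4z.png

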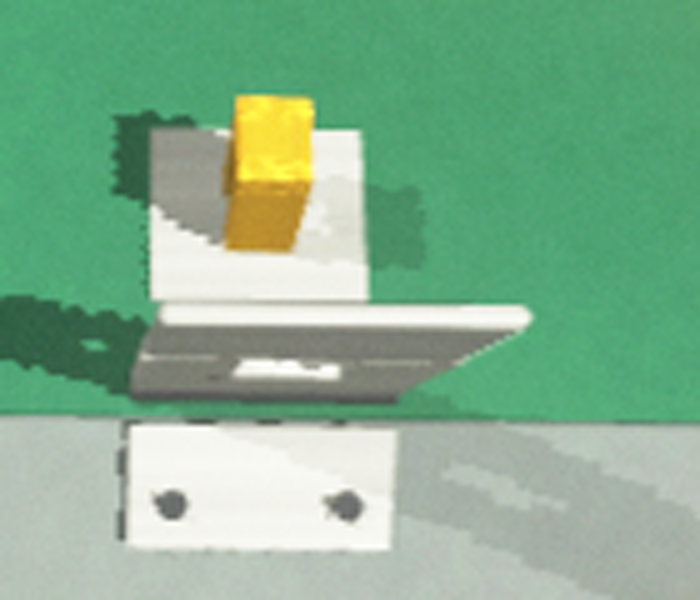

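View pics/w4y.png

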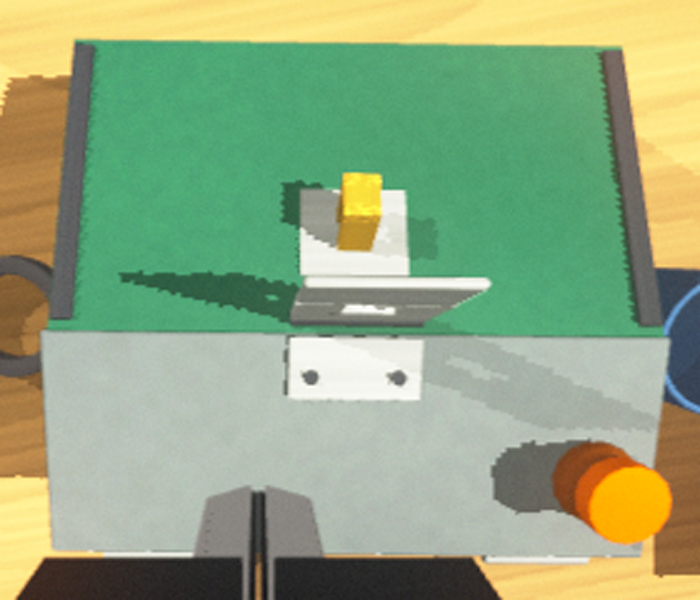

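```bash
python3 - <<'E'
from h import *
from scipy.optimize import least_squares
np.set_printoptions(precision=4,suppress=True)
w=dict(np.load('w4.npz'))
C={'lrl':(120,140,158),'lfl':(20,140,158),'lrr':(120,-140,158),'lfr':(20,-140,158),'sfl':(-120,140,80),'sfr':(-120,-140,80)}
O={'lfr':(166.8,153.2),'lfl':(417.2,155.2),'lrr':(170.8,240),'lrl':(406,242),'sfr':(180.8,36.8),'sfl':(398,39.2)}
def f(v,full=0):
    R=Rz(v[2]);X=np.array([R@(np.array(C[k])/1000)+[v[0],v[1],0] for k in O])
    r=proj(w,X)-np.array(list(O.values()))
    return r if full else r.ravel()
s=least_squares(f,[.67,.05,-.16],loss='soft_l1');v=s.x;print(v);print(f(v,1))
R=Rz(v[2]);ch=np.array([v[0],v[1],0]);h0=np.array([.02,0,.158])
O2=np.array([(287.4,106),(302.4,106.2),(302.8,89.6),(287.6,89.2),(272.4,131),(345.6,131.4),(272.4,135),(345.6,135)])
# unknown: loop origin slope coord lx, y ly, height lz above slope; hasp q, hinge assumed at lx+.045
def model(u):
    lx,ly,lz,q=u
    L=h0+lx*LX+LZ*lz+LY*ly
    P=[L+LX*a*.01025+LY*b*.008+LZ*.016 for a,b in((1,-1),(1,1),(-1,1),(-1,-1))]
    H=L+LX*.045-LZ*.012
    d=-LX*np.cos(q)+LZ*np.sin(q); n=LX*np.sin(q)+LZ*np.cos(q)
    e=H+.1*d
    P+=[e+LY*y+n*o for o,y in((-.002,-.03),(-.002,.03),(.002,-.03),(.002,.03))]
    return np.array(P),L,H,e+.002*n
g=lambda u:(proj(w,model(u)[0]@R.T+ch)-O2).ravel()
s=least_squares(g,[-.055,0,.016,1.9]);print(s.x);print(s.fun.reshape(-1,2))
_,L,H,e=model(s.x);print('chest frame L,H,end',L,H,e,'world',R@L+ch,R@H+ch,R@e+ch)
E
```

```text
[ 0.6736  0.0517 -0.1739]
[[ 2.1852  0.222 ]
 [-1.4328  0.7062]
 [ 2.5087 -3.5895]
 [-1.045  -3.3641]
 [-1.1991  0.416 ]
 [ 0.5014  0.3608]]
[-0.0557  0.0008  0.0116  1.8905]
[[ 0.6094 -0.1236]
 [ 0.3083 -0.1716]
 [-0.7506  0.0309]
 [-0.0058  0.2802]
 [-0.0374 -0.7364]
 [ 0.0584 -0.3887]
 [-0.0991  0.1864]
 [-0.0528  0.9315]]
chest frame L,H,end [-0.0344  0.0008  0.1411] [0.0108 0.0008 0.1525] [-0.0058  0.0008  0.2511] world [0.6399 0.0585 0.1411] [0.6844 0.0507 0.1525] [0.6681 0.0535 0.2511]
```

```bash
python3 -m crank '[{"offset":[0,0.045,0],"roll":0},{"offset":[0.05,0.045,0],"roll":0},{"offset":[0.091,0.045,0],"roll":0},{"offset":[0.091,0.045,0],"roll":0}]' 
python3 - <<'E'
from h import *
w=snap('wrist','w5.png')
w=snap('scene','s5.png');im=w['color'][120:290,130:330,::-1];cv2.imwrite('pics/s5z.png',cv2.resize(im,None,fx=3,fy=3,interpolation=cv2.INTER_CUBIC))
E
```

```text
t: 6.08
position: [0.7202, 0.0438, 0.2446]
ee_rot: [0.057, 0.708, -0.058, 0.702]
wrist_force: [-0.4, 0.3, 0.4]
opening: 0.0003
```

View pics/w5.png

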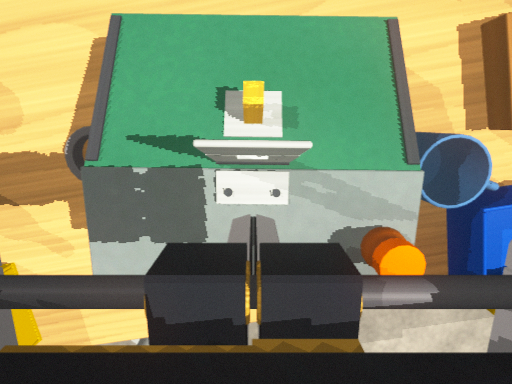

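View pics/s5z.png

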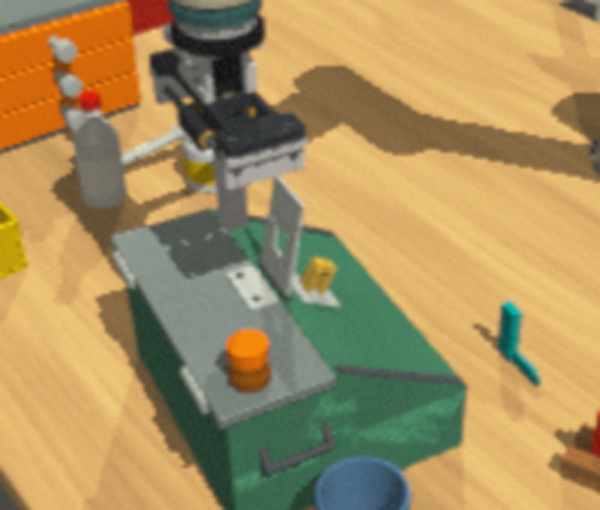

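```bash
python3 -m crank '[{"offset":[0,0,-0.03],"roll":0},{"offset":[0,0,-0.045],"roll":0},{"offset":[0.004,0,-0.058],"roll":0},{"offset":[0.009,0,-0.0715],"roll":0},{"offset":[0.015,0,-0.081],"roll":0},{"offset":[0.022,0,-0.0895],"roll":0},{"offset":[0.03,0,-0.097],"roll":0},{"offset":[0.039,0,-0.104],"roll":0},{"offset":[0.049,0,-0.109],"roll":0},{"offset":[0.059,0,-0.113],"roll":0},{"offset":[0.07,0,-0.117],"roll":0},{"offset":[0.081,0,-0.12],"roll":0},{"offset":[0.092,0,-0.12],"roll":0},{"offset":[0.1,0,-0.12],"roll":0},{"offset":[0.106,0,-0.12],"roll":0},{"offset":[0.11,0,-0.12],"roll":0},{"offset":[0.11,0,-0.12],"roll":0}]' 
python3 - <<'E'
from h import *
w=snap('wrist','w6.png')
w=snap('scene','s6.png');im=w['color'][120:290,130:330,::-1];cv2.imwrite('pics/s6z.png',cv2.resize(im,None,fx=3,fy=3,interpolation=cv2.INTER_CUBIC))
E
```

```text
t: 8.3
position: [0.604, 0.0631, 0.1382]
ee_rot: [0.057, 0.705, -0.058, 0.705]
wrist_force: [-0.9, -0.3, 0.9]
opening: 0.0
```

View pics/w6.png

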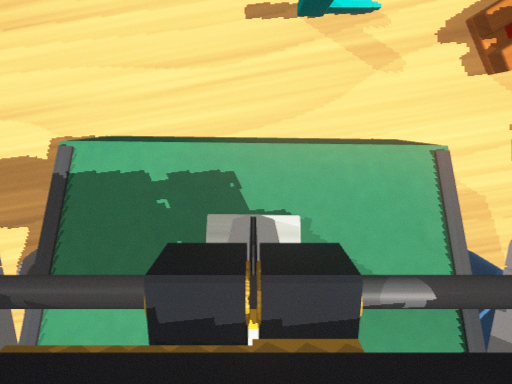

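View pics/s6z.png

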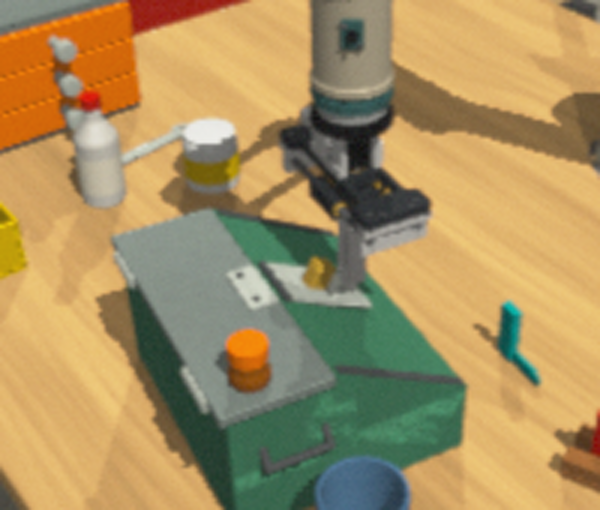

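Hasp is nearly flat. Press on in small steps until force rises.

```bash
python3 -m crank '[{"offset":[0.003,0,0],"roll":0},{"offset":[0.006,0,0],"roll":0},{"offset":[0.006,0,0],"roll":0}]'; python3 -m crank '[{"offset":[0.002,0,0],"roll":0},{"offset":[0.004,0,0],"roll":0},{"offset":[0.004,0,0],"roll":0}]' 
```

```text
t: 8.78
position: [0.6047, 0.0631, 0.1336]
ee_rot: [0.057, 0.704, -0.057, 0.705]
wrist_force: [-1.0, -0.3, 5.6]
opening: 0.0005
t: 9.15
position: [0.605, 0.0631, 0.1327]
ee_rot: [0.057, 0.703, -0.057, 0.706]
wrist_force: [-4.7, 0.5, 19.6]
opening: 0.001
```

```bash
python3 -m crank '[{"offset":[-0.06,0,0],"roll":0},{"offset":[-0.11,0,0.03],"roll":0},{"offset":[-0.13,0,0.08],"roll":0},{"offset":[-0.13,0,0.11],"roll":0},{"offset":[-0.13,0,0.11],"roll":0},{"offset":[-0.13,0,0.11],"roll":0},{"offset":[-0.13,0,0.11],"roll":0}]' 
python3 - <<'E'
from h import *
w=snap('wrist','w7.png');np.savez('w7.npz',**w)
im=w['color'][50:200,180:330,::-1];cv2.imwrite('pics/w7z.png',cv2.resize(im,None,fx=4,fy=4,interpolation=cv2.INTER_CUBIC))
E
```

```text
t: 10.02
position: [0.7114, 0.0456, 0.2585]
ee_rot: [0.057, 0.705, -0.057, 0.704]
wrist_force: [-0.2, 0.6, 0.1]
opening: 0.0005
```

View pics/w7.png

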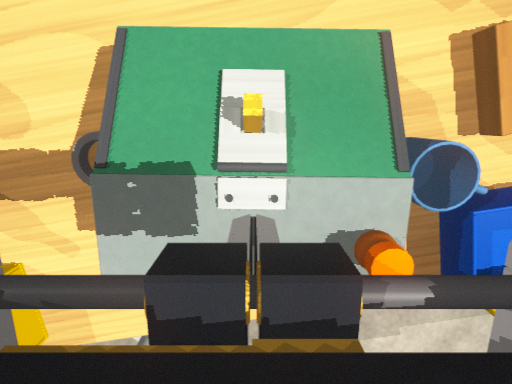

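View pics/w7z.png

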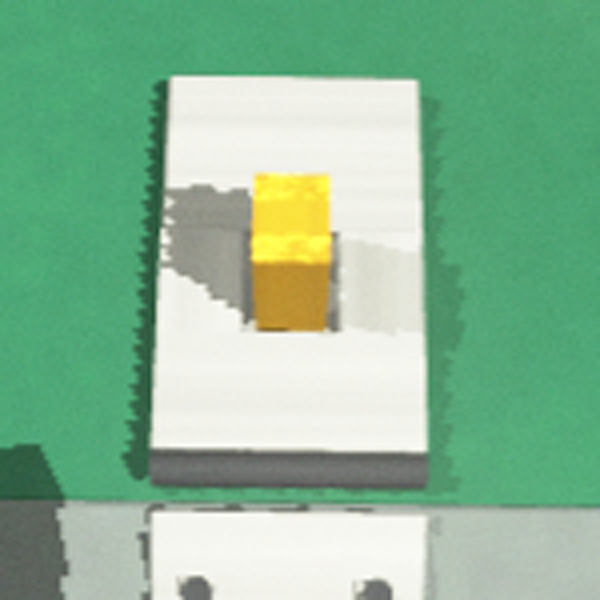

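```bash
cat > fit.py <<'E'
from h import *
from scipy.optimize import least_squares
np.set_printoptions(precision=4,suppress=True)
w=dict(np.load('w7.npz'))
P=np.array([(-.01025,-.008,.016),(-.01025,.008,.016),(.01025,-.008,.016),(.01025,.008,.016),(.01025,-.008,-.01),(.01025,.008,-.01),(-.055,-.03,-.01),(-.055,.03,-.01)])
O=np.array([(243.25,93.75),(262.25,93.75),(242.5,115.5),(262.75,115.5),(244.25,132.5),(262,132.5),(222,69),(284.5,69.75)])
def pts(v,P=P):
    R=Rz(v[3])@np.stack([LX,LY,LZ],1); return P@R.T+v[:3]
g=lambda v:(proj(w,pts(v))-O).ravel()
s=least_squares(g,[.64,.058,.143,-.17],loss='soft_l1');print(s.x);print(s.fun.reshape(-1,2))
for z in (.141,.145,.148):
    s2=least_squares(lambda u:g([u[0],u[1],z,u[2]]),[.64,.058,-.17],loss='soft_l1');print(z,s2.x,s2.cost)
E
python3 fit.py
python3 - <<'E'
from h import *
p,R,s=tool();print(p,Ro.from_matrix(R).as_matrix().round(3))
E
```

```text
[ 0.6409  0.0574  0.1491 -0.1689]
[[ 0.0677  0.378 ]
 [ 0.3567  0.4905]
 [ 0.4663  0.7003]
 [-0.0547  0.8145]
 [-0.4377 -1.3571]
 [-0.2639 -1.2538]
 [-0.3874 -0.1603]
 [ 0.1684 -0.5398]]
0.141 [ 0.6402  0.0575 -0.1684] 4.19533440632299
0.145 [ 0.6405  0.0574 -0.1691] 2.9591993417310936
0.148 [ 0.6408  0.0574 -0.1691] 2.5471355093652637
[0.7115292  0.04559905 0.25872813] [[-0.001  0.162  0.987]
 [-0.     0.987 -0.162]
 [-1.    -0.    -0.001]]
```

```bash
python3 -m crank '[{"offset":[-0.02,0.03,-0.04],"roll":0},{"offset":[-0.03,0.08,-0.08],"roll":-0.15},{"offset":[-0.03,0.13,-0.11],"roll":-0.3},{"offset":[-0.03,0.18,-0.14],"roll":-0.45},{"offset":[-0.03,0.23,-0.17],"roll":-0.56},{"offset":[-0.02,0.279,-0.179],"roll":-0.56},{"offset":[-0.01,0.279,-0.179],"roll":-0.56},{"offset":[-0.01,0.279,-0.179],"roll":-0.56}]' 1
python3 - <<'E'
from h import *
w=snap('wrist','w8.png');np.savez('w8.npz',**w)
for t in ['pin','pin_block']:
        r=manip.search_frame(w,t)
        print(t,[(round(d['p'],2),np.round(d['extent'],1).tolist()) for d in r[:4]])
E
```

```text
t: 11.08
position: [0.5802, 0.3488, 0.2675]
ee_rot: [-0.14, 0.694, 0.139, 0.692]
wrist_force: [0.0, 0.7, 0.1]
opening: 0.077
pin [(0.92, [323.3, 0.0, 372.3, 52.0]), (0.84, [241.0, 93.5, 301.6, 107.6]), (0.74, [117.0, 0.0, 179.2, 42.5]), (0.7, [338.5, 110.0, 388.5, 217.4])]
pin_block [(0.96, [231.3, 77.9, 310.9, 124.0])]
```

View pics/w8.png

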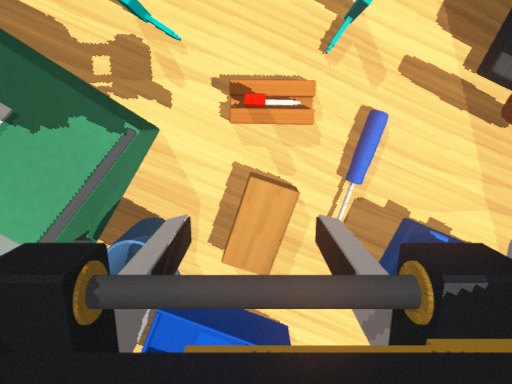

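```bash
python3 -m crank '[{"offset":[0,0,0],"roll":0},{"offset":[0,0,0],"roll":0}]' 
python3 - <<'E'
from h import *
w=snap('wrist');np.savez('w8.npz',**w)
im=w['color'][65:135,215:335,::-1];cv2.imwrite('pics/w8z.png',cv2.resize(im,None,fx=6,fy=6,interpolation=cv2.INTER_CUBIC))
E
```

```text
t: 11.48
position: [0.5817, 0.3489, 0.2689]
ee_rot: [-0.139, 0.693, 0.139, 0.694]
wrist_force: [-0.5, -0.7, -0.3]
opening: 0.0938
```

View pics/w8z.png

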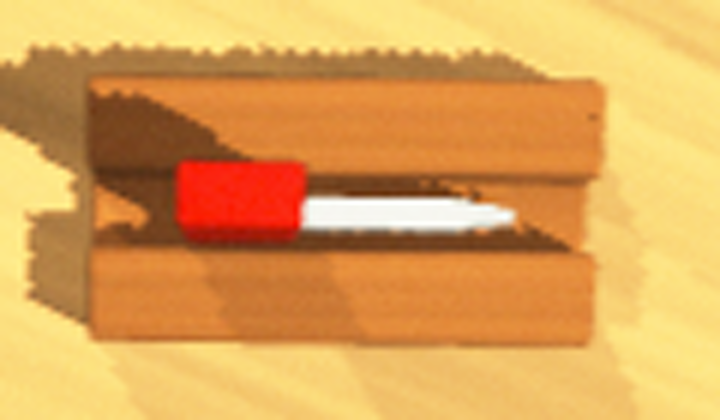

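```bash
python3 - <<'E'
from h import *
np.set_printoptions(precision=4,suppress=True)
w=dict(np.load('w8.npz'))
z=lambda a:(215+a[0]/6,65+a[1]/6)
B=[atz(w,z(a),.026) for a in((90,75),(603,82),(592,345),(90,340))]
print(np.array(B))
bx=(B[1]-B[0]+B[2]-B[3])/2;print('len',np.linalg.norm(B[1]-B[0]),np.linalg.norm(B[2]-B[3]),np.linalg.norm(B[3]-B[0]),'yaw',np.arctan2(bx[1],bx[0]),'ctr',np.mean(B,0))
H=[atz(w,z(a),.076) for a in((179,161),(305,165),(303,231),(178,229))]
print(np.array(H));hx=(H[1]-H[0]+H[2]-H[3])/2
print('yaw',np.arctan2(hx[1],hx[0]),np.linalg.norm(hx),np.linalg.norm(H[3]-H[0]));c=np.mean(H,0);print('ctr',c)
t=atz(w,z((515,214)),.026);print('tip',t)
p,R,s=tool();print('tool',p,'ty',R[:,1],np.arctan2(R[1,1],R[0,1]),'off handle',R.T@(c-p))
E
```

```text
[[0.4823 0.2773 0.026 ]
 [0.4421 0.3773 0.026 ]
 [0.4918 0.3981 0.026 ]
 [0.5328 0.2973 0.026 ]]
len 0.10776878020568155 0.10879259890514964 0.054238541383460986 yaw 1.954719135712074 ctr [0.4873 0.3375 0.026 ]
[[0.4946 0.3039 0.076 ]
 [0.4863 0.3258 0.076 ]
 [0.4973 0.3301 0.076 ]
 [0.506  0.3084 0.076 ]]
yaw 1.9431710435027905 0.023455391005485764 0.012174129144318618
ctr [0.496  0.3171 0.076 ]
tip [0.4735 0.3713 0.026 ]
tool [0.5816 0.349  0.2688] ty [-0.386   0.9225 -0.0001] 1.9671216130203808 off handle [ 0.1927  0.0035 -0.0913]
```

```bash
python3 -m crank '[{"offset":[0.03,0.003,-0.05],"roll":0.015},{"offset":[0.08,0.0035,-0.0913],"roll":0.015},{"offset":[0.13,0.0035,-0.0913],"roll":0.015},{"offset":[0.15,0.0035,-0.0913],"roll":0.015},{"offset":[0.15,0.0035,-0.0913],"roll":0.015},{"offset":[0.15,0.0035,-0.0913],"roll":0.015}]' 0.5 10
python3 - <<'E'
from h import *
np.set_printoptions(precision=4,suppress=True)
w=snap('wrist','w9.png');p,R,s=tool();print(p,R.T@(np.array([.496,.3171,.076])-p))
E
```

```text
t: 12.28
position: [0.4968, 0.3179, 0.1196]
ee_rot: [-0.134, 0.693, 0.134, 0.695]
wrist_force: [0.6, 0.3, 0.2]
opening: 0.047
[0.497  0.318  0.1199] [ 0.0439 -0.0005 -0.0013]
```

View pics/w9.png

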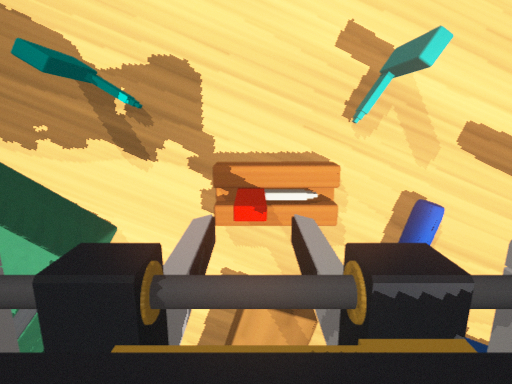

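```bash
python3 -m crank '[{"offset":[0.03,0,-0.001],"roll":0},{"offset":[0.055,0,-0.001],"roll":0},{"offset":[0.0625,0,-0.001],"roll":0},{"offset":[0.0625,0,-0.001],"roll":0}]'
python3 -m crank '[{"offset":[0,0,0],"roll":0},{"offset":[0,0,0],"roll":0},{"offset":[0,0,0],"roll":0},{"offset":[0,0,0],"roll":0}]' 0 10
python3 - <<'E'
from h import *
np.set_printoptions(precision=4,suppress=True)
w=snap('wrist','w10.png')
im=w['color'][120:300,150:350,::-1];cv2.imwrite('pics/w10z.png',cv2.resize(im,None,fx=3.5,fy=3.3,interpolation=cv2.INTER_CUBIC))
E
```

```text
t: 12.82
position: [0.4954, 0.3174, 0.0565]
ee_rot: [-0.134, 0.694, 0.134, 0.695]
wrist_force: [0.5, -0.6, 0.9]
opening: 0.047
t: 13.32
position: [0.4953, 0.3172, 0.0567]
ee_rot: [-0.134, 0.694, 0.134, 0.695]
wrist_force: [-0.2, -1.1, 4.2]
opening: 0.024
```

View pics/w10z.png

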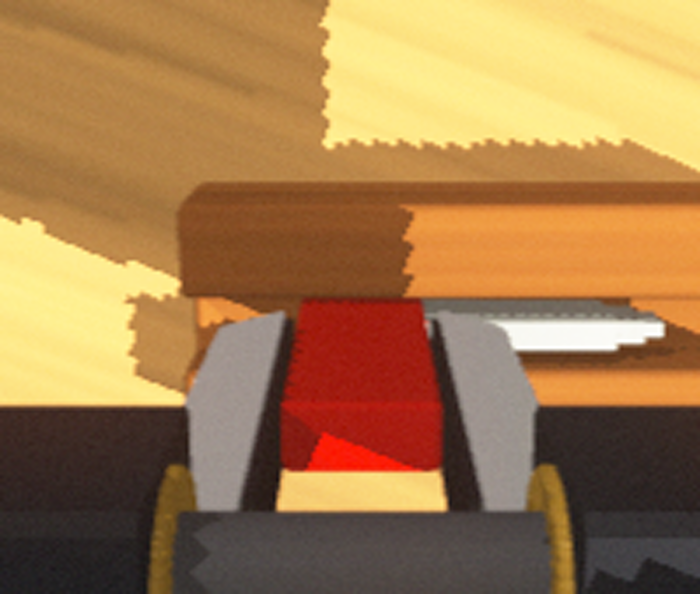

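```bash
python3 -m crank '[{"offset":[-0.004,0,0],"roll":0},{"offset":[-0.0075,0,0],"roll":0},{"offset":[-0.0075,0,-0.003],"roll":0},{"offset":[-0.0075,0,-0.006],"roll":0},{"offset":[-0.0075,0,-0.009],"roll":0},{"offset":[-0.0075,0,-0.012],"roll":0},{"offset":[-0.0075,0,-0.012],"roll":0}]'
python3 - <<'E'
from h import *
np.set_printoptions(precision=4,suppress=True)
w=snap('wrist','w11.png');print(manip.get_state()['moment'])
im=w['color'][120:300,150:350,::-1];cv2.imwrite('pics/w11z.png',cv2.resize(im,None,fx=3.5,fy=3.3,interpolation=cv2.INTER_CUBIC))
E
```

```text
t: 14.25
position: [0.4833, 0.3126, 0.0636]
ee_rot: [-0.134, 0.694, 0.134, 0.694]
wrist_force: [2.0, 1.3, 1.4]
opening: 0.0236
[ 0.3106 -0.6227  0.0022]
```

View pics/w11z.png

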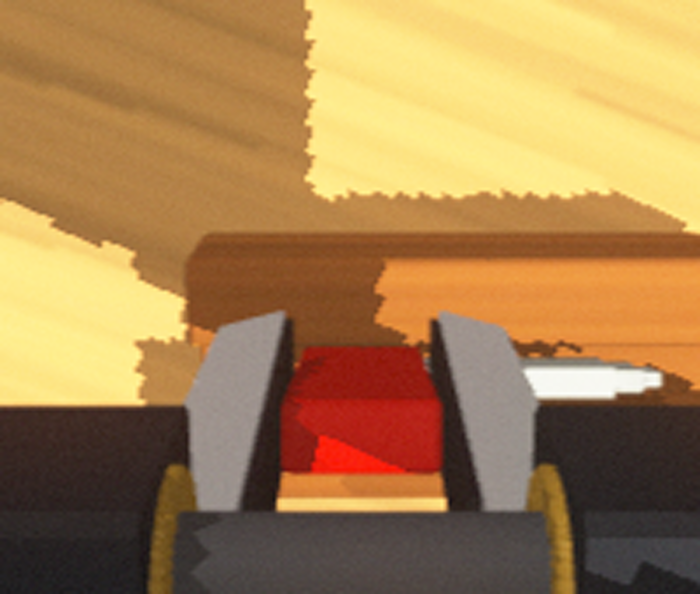

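```bash
python3 -m crank '[{"offset":[0,0,-0.003],"roll":0},{"offset":[0,0,-0.006],"roll":0},{"offset":[0,0,-0.009],"roll":0},{"offset":[0,0,-0.012],"roll":0},{"offset":[0,0,-0.013],"roll":0},{"offset":[0,0,-0.013],"roll":0}]'
python3 -m crank '[{"offset":[-0.03,0,-0.013],"roll":0},{"offset":[-0.09,0,-0.013],"roll":0},{"offset":[-0.15,0,-0.013],"roll":0},{"offset":[-0.18,0,-0.013],"roll":0},{"offset":[-0.18,0,-0.013],"roll":0},{"offset":[-0.18,0,-0.013],"roll":0}]' - 25
python3 - <<'E'
from h import *
np.set_printoptions(precision=4,suppress=True)
w=snap('wrist','w12.png');print(manip.get_state()['moment'])
im=w['color'][120:300,150:350,::-1];cv2.imwrite('pics/w12z.png',cv2.resize(im,None,fx=3.5,fy=3.3,interpolation=cv2.INTER_CUBIC))
w=snap('side','d12.png');np.savez('d12.npz',**w)
w=snap('scene','s12.png');np.savez('s12.npz',**w)
p,R,s=tool();print(p)
E
```

```text
t: 15.05
position: [0.4712, 0.3075, 0.0634]
ee_rot: [-0.134, 0.695, 0.134, 0.694]
wrist_force: [2.6, 0.9, -0.8]
opening: 0.0242
t: 15.8
position: [0.4579, 0.3022, 0.2414]
ee_rot: [-0.135, 0.696, 0.134, 0.693]
wrist_force: [0.6, 0.6, -1.0]
opening: 0.0239
[ 0.0668 -0.0824  0.0327]
[0.4583 0.3024 0.2412]
```

View pics/w12z.png

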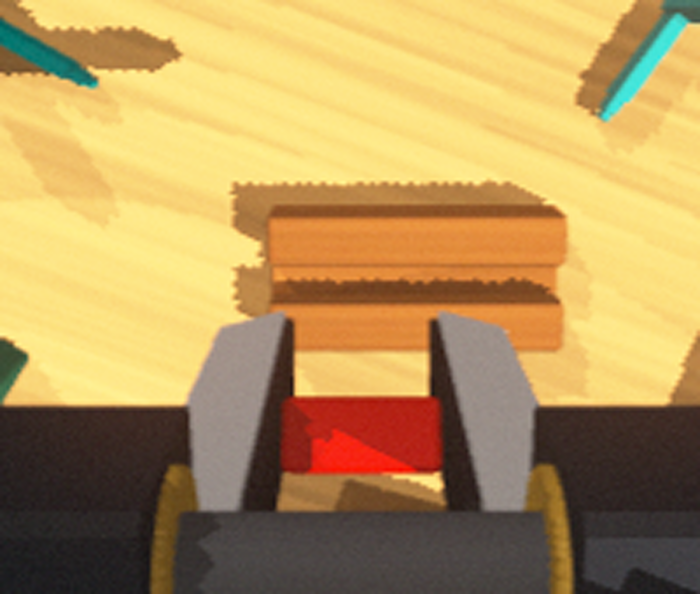

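View pics/d12.png

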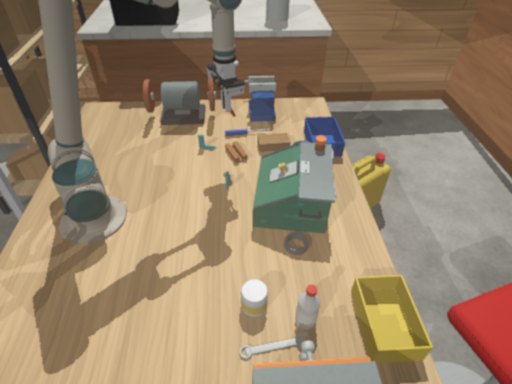

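View pics/s12.png

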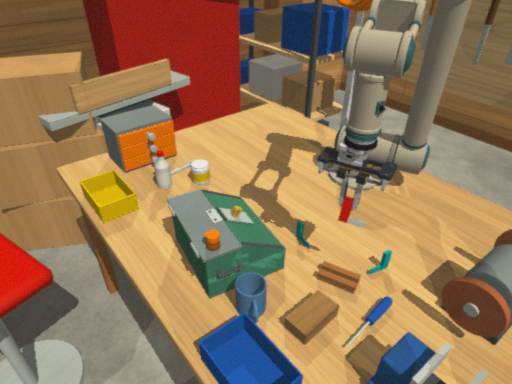

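```bash
cat > pm.py <<'E'
from h import *
def pinpts(p,R,phi,g=.052,xo=0,yo=0):
    # tool: x down, y pin x, -z pin +y horizontally
    up=-R[:,0]; px=R[:,1]; h=-R[:,2]
    pz=np.cos(phi)*up+np.sin(phi)*h; py=np.cos(phi)*h-np.sin(phi)*up
    G=p+.005*up
    O=G-g*pz+px*(.012+xo)+py*yo
    return O,px,py,pz
def draw(im,w,O,px,py,pz,s,o):
    def line(a,b,c):
        q=proj(w,np.array([O+a[0]*px+a[1]*py+a[2]*pz,O+b[0]*px+b[1]*py+b[2]*pz]))
        q=(q-o)*s; cv2.line(im,tuple(np.round(q[0]).astype(int).tolist()),tuple(np.round(q[1]).astype(int).tolist()),c,1)
    import itertools
    for (x0,x1,y,z1,c) in((-.024,0,.006,.066,(255,255,0)),(0,.047,.003,.016,(255,0,255))):
        V=list(itertools.product((x0,x1),(-y,y),(0,z1)))
        for a,b in itertools.combinations(V,2):
            if sum(i!=j for i,j in zip(a,b))==1: line(a,b,c)
E
python3 - <<'E'
from pm import *
w=dict(np.load('s12.npz'));p,R,s=tool()
o=np.array([310,170]);sc=6
ims=[]
for phi in (22,29,36):
    im=cv2.resize(w['color'][170:240,310:380,::-1],None,fx=sc,fy=sc,interpolation=cv2.INTER_CUBIC)
    if phi==22: ims.append(im.copy()[:, :])
    draw(im,w,*pinpts(p,R,np.deg2rad(phi)),sc,o);ims.append(im)
cv2.imwrite('pics/s12m.png',cv2.resize(np.vstack([np.hstack(ims[:2]),np.hstack(ims[2:])]),(780,600)) if 0 else np.vstack([np.hstack(ims[:2]),np.hstack(ims[2:])])[:, :])
E
python3 -c "
import cv2;i=cv2.imread('pics/s12m.png');print(i.shape);cv2.imwrite('pics/s12n.png',cv2.resize(i,(600,600)))"
```

```text
(840, 840, 3)
```

View pics/s12n.png

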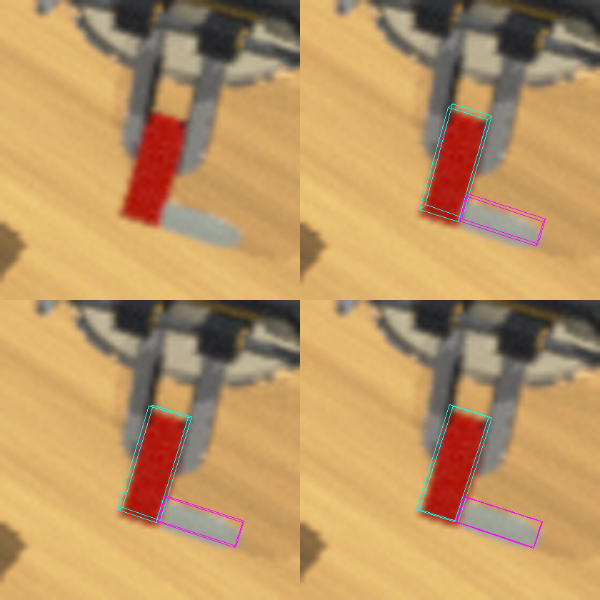

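```bash
python3 - <<'E'
from pm import *
w=snap('wrist');p,R,s=tool()
o=np.array([220,230]);sc=5
ims=[]
for phi in (22,29,36):
    im=cv2.resize(w['color'][230:285,220:290,::-1],None,fx=sc,fy=sc,interpolation=cv2.INTER_CUBIC)
    if phi==22: ims.append(im.copy())
    draw(im,w,*pinpts(p,R,np.deg2rad(phi)),sc,o);ims.append(im)
cv2.imwrite('pics/w12m.png',np.vstack([np.hstack(ims[:2]),np.hstack(ims[2:])]))
E
```

```text
(no output)
```

View pics/w12m.png

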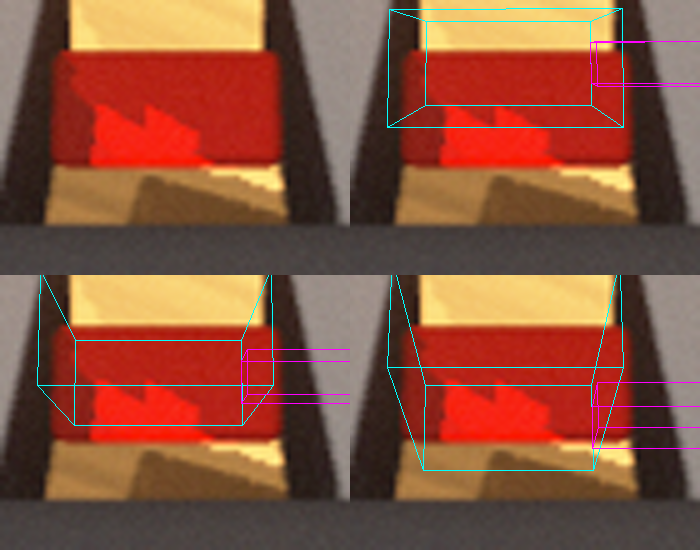

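```bash
python3 -m crank '[{"offset":[0.06,0,0.002],"roll":0},{"offset":[0.12,0,0.002],"roll":0},{"offset":[0.16,0,0.002],"roll":0},{"offset":[0.17,0,0.002],"roll":0},{"offset":[0.18,0,0.002],"roll":0},{"offset":[0.18,0,0.002],"roll":0},{"offset":[0.18,0,-0.001],"roll":0},{"offset":[0.18,0,-0.003],"roll":0},{"offset":[0.18,0,-0.006],"roll":0},{"offset":[0.18,0,-0.006],"roll":0}]' - 10
python3 -m crank '[{"offset":[-0.03,0,0],"roll":0},{"offset":[-0.09,0,0],"roll":0},{"offset":[-0.15,0,0],"roll":0},{"offset":[-0.18,0,0],"roll":0},{"offset":[-0.18,0,0],"roll":0},{"offset":[-0.18,0,0],"roll":0}]' - 25
cat > ov.py <<'E'
from pm import *
import sys
w=snap('wrist');p,R,s=tool();np.savez('wov.npz',**w)
o=np.array([220,225]);sc=5
ims=[]
for phi,yo in eval(sys.argv[1]):
    im=cv2.resize(w['color'][225:280,220:290,::-1],None,fx=sc,fy=sc,interpolation=cv2.INTER_CUBIC)
    if not ims: ims.append(im.copy())
    draw(im,w,*pinpts(p,R,np.deg2rad(phi),yo=yo),sc,o);ims.append(im)
cv2.imwrite(sys.argv[2],np.vstack([np.hstack(ims[:2]),np.hstack(ims[2:])]))
E
python3 ov.py '[(22,-.004),(26,-.004),(30,-.004)]' pics/w13m.png
```

```text
t: 17.25
position: [0.4545, 0.301, 0.0642]
ee_rot: [-0.134, 0.694, 0.134, 0.695]
wrist_force: [1.3, 0.7, 4.5]
opening: 0.0236
t: 18.0
position: [0.4525, 0.3, 0.2413]
ee_rot: [-0.135, 0.696, 0.134, 0.693]
wrist_force: [-0.7, -0.3, -1.4]
opening: 0.0239
```

View pics/w13m.png

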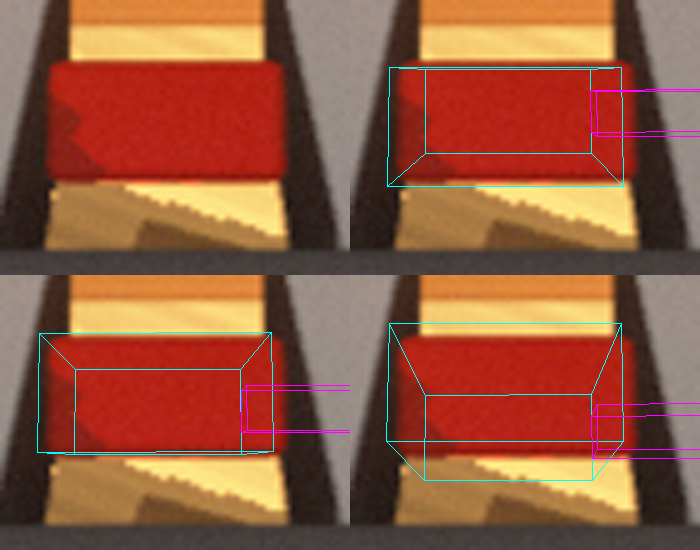

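```bash
python3 - <<'E'
from h import *
np.set_printoptions(precision=4,suppress=True)
p,R,s=tool();print(p,np.arctan2(R[1,1],R[0,1]),R.T@(np.array([.579,.052,.245])-p))
E
```

```text
[0.4525 0.3    0.2409] 1.9529998081830489 [-0.0041 -0.2773  0.0249]
```

```bash
python3 -m crank '[{"offset":[-0.02,-0.05,0],"roll":0.1},{"offset":[-0.02,-0.1,0.005],"roll":0.2},{"offset":[-0.02,-0.15,0.01],"roll":0.3},{"offset":[-0.02,-0.2,0.015],"roll":0.4},{"offset":[-0.01,-0.25,0.02],"roll":0.5},{"offset":[-0.004,-0.277,0.025],"roll":0.55},{"offset":[-0.004,-0.277,0.025],"roll":0.55},{"offset":[-0.004,-0.277,0.025],"roll":0.55},{"offset":[-0.004,-0.277,0.025],"roll":0.55}]'
python3 - <<'E'
from h import *
np.set_printoptions(precision=4,suppress=True)
p,R,s=tool();print(p,np.arctan2(R[1,1],R[0,1]),R.T@(np.array([.5788,.0517,.1673])-p))
snap('wrist','w14.png');w=snap('side');cv2.imwrite('pics/d14.png',cv2.resize(w['color'][100:240,200:360,::-1],None,fx=4.5,fy=4.2,interpolation=cv2.INTER_CUBIC))
w=snap('scene');cv2.imwrite('pics/s14.png',cv2.resize(w['color'][150:260,170:330,::-1],None,fx=4.5,fy=4.5,interpolation=cv2.INTER_CUBIC))
E
```

```text
t: 19.18
position: [0.5798, 0.0542, 0.2473]
ee_rot: [0.059, 0.705, -0.059, 0.704]
wrist_force: [0.1, -0.1, 0.2]
opening: 0.0234
[0.5798 0.0542 0.2473] 1.4047428668810664 [ 0.08   -0.0027 -0.0005]
```

View pics/d14.png

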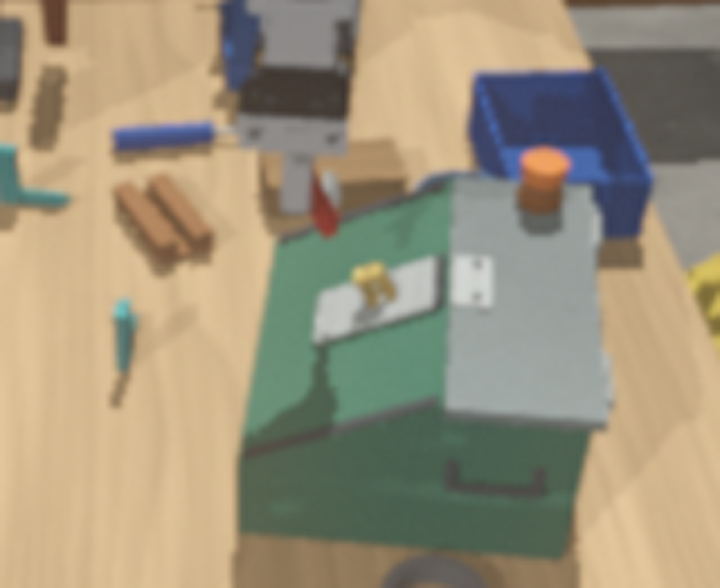

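View pics/s14.png

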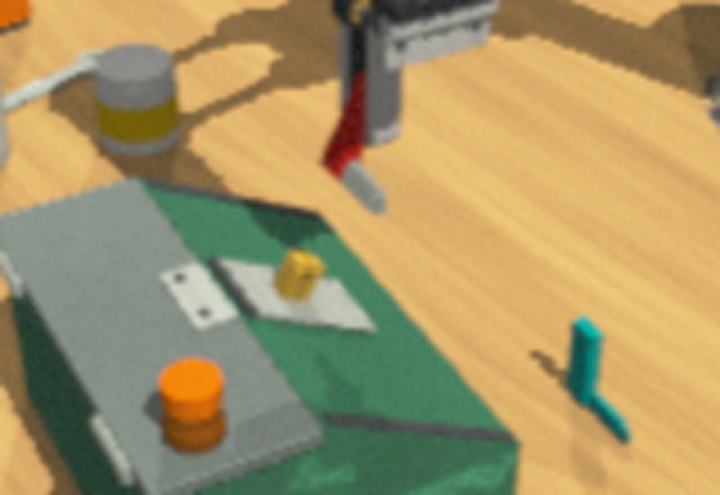

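View pics/w14.png

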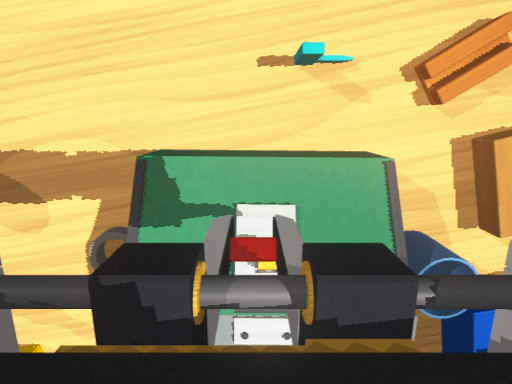

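```bash
python3 - <<'E'
from pm import *
p,R,s=tool();rows=[]
for cam,(a,b,c,d) in (('side',(255,125,300,160)),('scene',(235,160,265,200))):
    w=snap(cam);sc=8;ims=[]
    for phi in (None,20,26,32):
        im=cv2.resize(w['color'][b:d,a:c,::-1],None,fx=sc,fy=sc,interpolation=cv2.INTER_CUBIC)
        if phi: draw(im,w,*pinpts(p,R,np.deg2rad(phi),g=.05,yo=-.0035),sc,np.array([a,b]))
        ims.append(cv2.resize(im,(195,280)))
    rows.append(np.hstack(ims))
cv2.imwrite('pics/m14.png',np.vstack(rows))
E
```

```text
(no output)
```

View pics/m14.png

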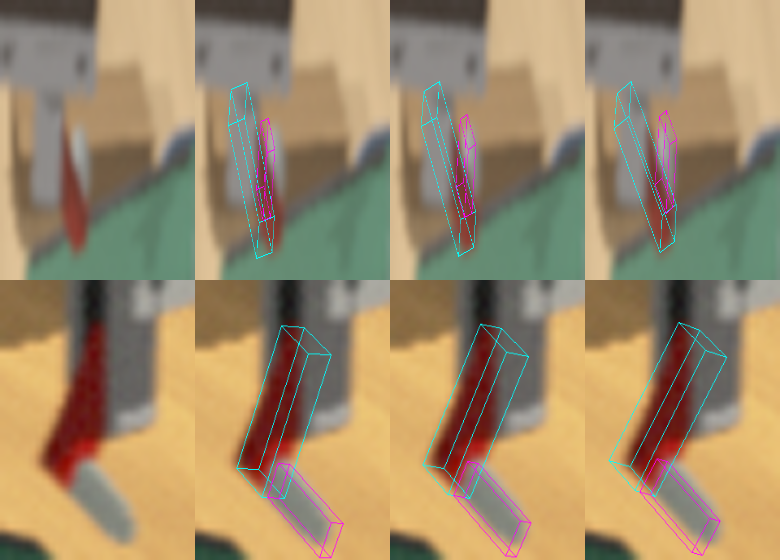

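```bash
python3 -m crank '[{"offset":[0.05,-0.003,0],"roll":0},{"offset":[0.08,-0.003,0],"roll":0},{"offset":[0.084,-0.003,0.002],"roll":0},{"offset":[0.084,-0.003,0.002],"roll":0}]' - 12
python3 -m crank '[{"offset":[0.0017,0,0.001],"roll":0},{"offset":[0.0035,0,0.002],"roll":0},{"offset":[0.0035,0,0.002],"roll":0}]'
python3 - <<'E'
from h import *
w=snap('scene');cv2.imwrite('pics/s15.png',cv2.resize(w['color'][150:260,170:330,::-1],None,fx=4.5,fy=4.5,interpolation=cv2.INTER_CUBIC))
E
```

```text
t: 19.92
position: [0.5828, 0.0498, 0.1643]
ee_rot: [0.059, 0.704, -0.059, 0.705]
wrist_force: [0.2, 0.1, -0.3]
opening: 0.0238
t: 20.3
position: [0.5842, 0.0494, 0.1604]
ee_rot: [0.059, 0.704, -0.059, 0.705]
wrist_force: [0.7, 0.1, -1.0]
opening: 0.0239
```

View pics/s15.png

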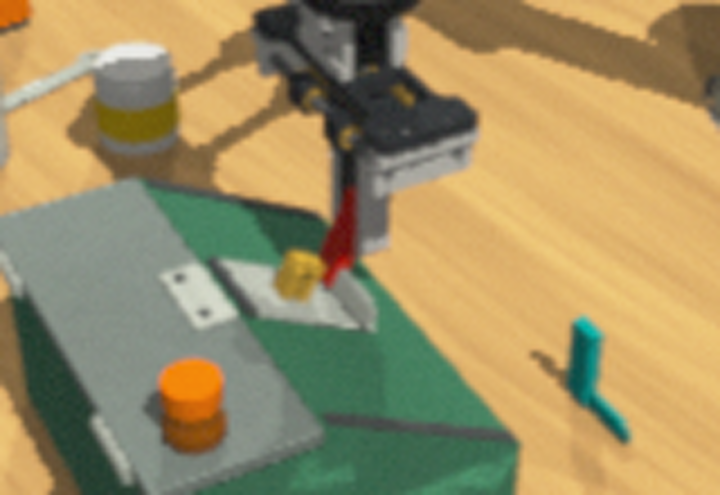

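```bash
python3 -m crank '[{"offset":[0.0017,0,0.001],"roll":0},{"offset":[0.0035,0,0.002],"roll":0},{"offset":[0.0035,0,0.002],"roll":0}]'
python3 -m crank '[{"offset":[0.0017,0,0.001],"roll":0},{"offset":[0.0035,0,0.002],"roll":0},{"offset":[0.0035,0,0.002],"roll":0}]'
```

```text
t: 20.72
position: [0.5859, 0.0491, 0.1566]
ee_rot: [0.059, 0.705, -0.059, 0.705]
wrist_force: [-1.7, 0.3, 0.9]
opening: 0.0236
t: 21.1
position: [0.5863, 0.049, 0.1549]
ee_rot: [0.059, 0.705, -0.059, 0.704]
wrist_force: [-6.5, 1.0, 11.6]
opening: 0.0241
```

```bash
python3 - <<'E'
from pm import *
p,R,s=tool();rows=[]
for cam,(a,b,c,d) in (('side',(255,135,300,175)),('scene',(230,180,265,220)),('wrist',(210,180,310,290))):
    w=snap(cam);sc=8;ims=[]
    np.savez(cam+'16.npz',**w)
    for phi in (None,24,29):
        im=cv2.resize(w['color'][b:d,a:c,::-1],None,fx=sc,fy=sc,interpolation=cv2.INTER_CUBIC)
        if phi: draw(im,w,*pinpts(p,R,np.deg2rad(phi),g=.05,yo=-.0035),sc,np.array([a,b]))
        ims.append(cv2.resize(im,(255,260)))
    rows.append(np.vstack(ims))
im=np.hstack(rows);cv2.imwrite('pics/m16.png',cv2.resize(im,(600,600)) if 0 else im[:600*2]);print(im.shape)
E
```

```text
(780, 765, 3)
```

View pics/m16.png

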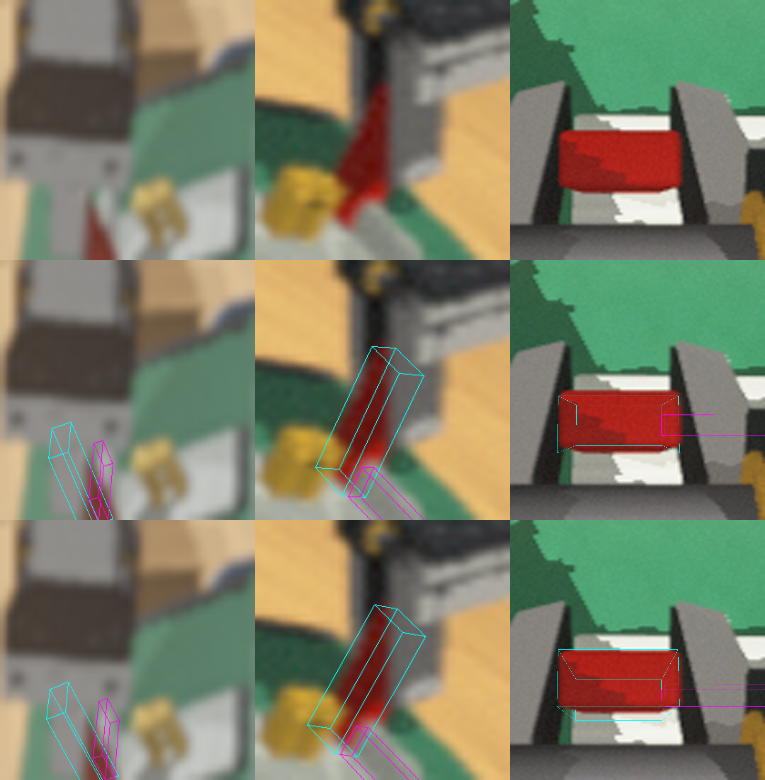

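```bash
python3 -m crank '[{"offset":[0.001,0,0.0005],"roll":0},{"offset":[0.002,0,0.001],"roll":0},{"offset":[0.002,0,0.001],"roll":0}]' - 8
python3 - <<'E'
from pm import *
p,R,s=tool()
print(p)
w=snap('wrist');np.savez('w17.npz',**w);sc=7;ims=[]
a,b,c,d=220,225,290,270
for phi in (None,29):
        im=cv2.resize(w['color'][b:d,a:c,::-1],None,fx=sc,fy=sc,interpolation=cv2.INTER_CUBIC)
        if phi: draw(im,w,*pinpts(p,R,np.deg2rad(phi),g=.05,yo=-.0035),sc,np.array([a,b]))
        ims.append(im)
cv2.imwrite('pics/m17.png',np.vstack(ims)[:, :])
E
python3 -c "
import cv2;i=cv2.imread('pics/m17.png');print(i.shape);cv2.imwrite('pics/m17.png',cv2.resize(i,(466,600)))"
```

```text
t: 21.62
position: [0.5874, 0.0488, 0.1523]
ee_rot: [0.059, 0.705, -0.059, 0.704]
wrist_force: [-5.2, 1.7, 8.8]
opening: 0.0237
[0.58743371 0.04880961 0.15230199]
(630, 490, 3)
```

View pics/m17.png

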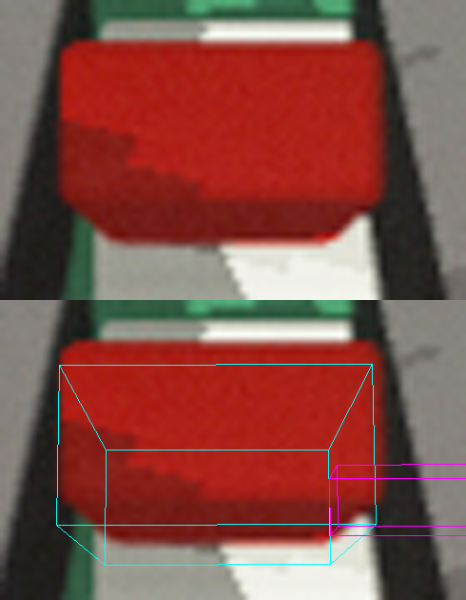

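```bash
python3 - <<'E'
from pm import *
from scipy.optimize import least_squares
np.set_printoptions(precision=4,suppress=True)
w=dict(np.load('w17.npz'));p,R,s=tool()
O2=np.array([(60,40),(383,40),(383,199),(60,199),(110,242),(335,242)])/6.66+[220,225]
M=np.array([(-.024,.006,.066),(0,.006,.066),(0,-.006,.066),(-.024,-.006,.066),(-.024,-.006,0),(0,-.006,0)])
def f(u):
    O,a,b,c=pinpts(p,R,u[0],g=u[1],xo=u[2],yo=u[3]); return (proj(w,O+M@np.stack([a,b,c]))-O2).ravel()
s=least_squares(f,[.5,.047,0,-.003],loss='soft_l1');print(np.rad2deg(s.x[0]),s.x);print(s.fun.reshape(-1,2))
s1=least_squares(lambda u:f([np.deg2rad(29),*u]),[.047,0,-.003],loss='soft_l1');print(s1.x)
phi,g,xo,yo=s.x
Lw=np.array([.6405,.0574,.146]);yaw=-.169
for (ph,g,xo,yo) in (s.x,(np.deg2rad(29),*s1.x)):
    O,a,b,c=pinpts(p,R,ph,g=g,xo=xo,yo=yo)
    RL=Rz(yaw)@np.stack([LX,LY,LZ],1)
    print('pin origin in loop frame',RL.T@(O-Lw),'pinx',RL.T@a,'pz',RL.T@c)
E
```

```text
28.480331848816306 [ 0.4971  0.0474  0.0005 -0.0018]
[[ 0.4649 -0.1885]
 [-0.3882 -0.2175]
 [ 0.1366  0.1877]
 [-0.0191  0.2143]
 [-0.3558  0.0059]
 [ 0.0873 -0.0123]]
[ 0.0481  0.0005 -0.0017]
pin origin in loop frame [-0.0378 -0.0049 -0.0128] pinx [-0.0012  1.      0.0005] pz [ 0.0109 -0.0005  0.9999]
pin origin in loop frame [-0.0373 -0.0049 -0.0136] pinx [-0.0012  1.      0.0005] pz [ 0.0018 -0.0005  1.    ]
```

```bash
python3 -m crank '[{"offset":[-0.0175,0,-0.0097],"roll":0},{"offset":[-0.0175,-0.03,-0.0097],"roll":0},{"offset":[-0.0175,-0.062,-0.0097],"roll":0},{"offset":[-0.03,-0.062,0.011],"roll":0},{"offset":[-0.0357,-0.062,0.0231],"roll":0},{"offset":[-0.0357,-0.062,0.0231],"roll":0},{"offset":[-0.0357,-0.062,0.0231],"roll":0}]' - 20
cat > look.py <<'E'
from pm import *
import sys
np.set_printoptions(precision=4,suppress=True)
p,R,s=tool();phi,g,xo,yo=.4971,.0474,.0005,-.0018
if len(sys.argv)>2: phi,g,xo,yo=eval(sys.argv[2])
O,a,b,c=pinpts(p,R,phi,g,xo,yo);L=np.array([.6405,.0574,.146]);RL=Rz(-.169)@np.stack([LX,LY,LZ],1)
print(p,'yaw',np.arctan2(R[1,1],R[0,1])-np.pi/2,'pin in loop',RL.T@(O-L), s['wrist_force'])
n=sys.argv[1]
w=snap('wrist',f'w{n}.png');np.savez(f'w{n}.npz',**w)
w=snap('scene');np.savez(f's{n}.npz',**w);A=cv2.resize(w['color'][165:240,205:280,::-1],(520,520),interpolation=cv2.INTER_CUBIC);cv2.imwrite(f'pics/s{n}.png',A)
w=snap('side');np.savez(f'd{n}.npz',**w);A=cv2.resize(w['color'][125:215,240:330,::-1],(520,520),interpolation=cv2.INTER_CUBIC);cv2.imwrite(f'pics/d{n}.png',A)
E
python3 look.py 18
```

```text
t: 22.55
position: [0.6005, -0.0159, 0.1862]
ee_rot: [0.059, 0.705, -0.059, 0.704]
wrist_force: [0.5, 0.4, -1.2]
opening: 0.0236
[ 0.6005 -0.0159  0.1862] yaw -0.16714464512252336 pin in loop [-0.0005 -0.0664  0.0053] [ 0.4873  0.362  -1.2309]
```

View pics/w18.png

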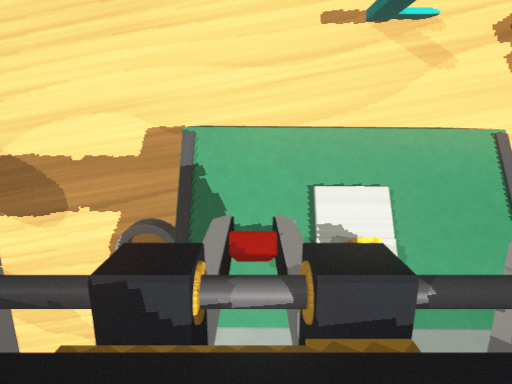

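View pics/s18.png

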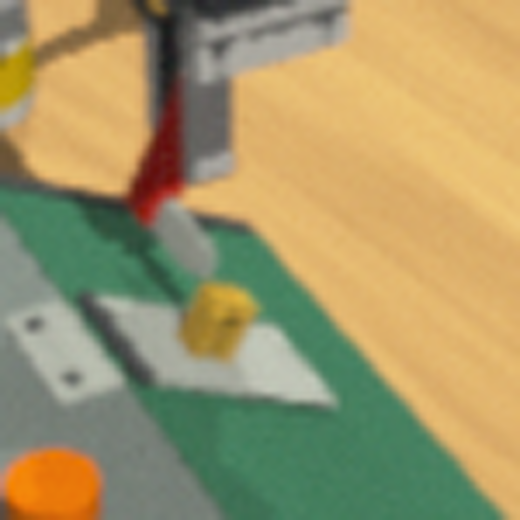

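View pics/d18.png

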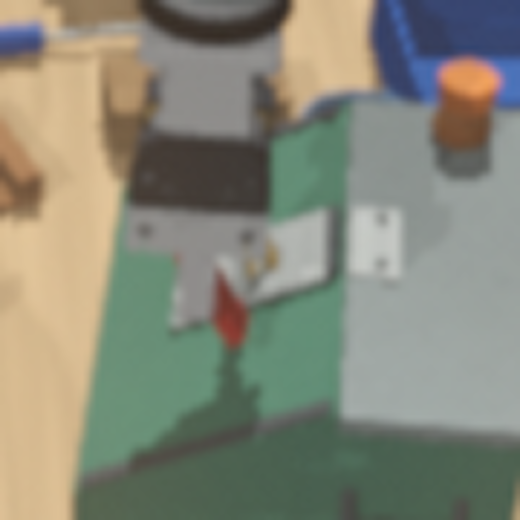

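```bash
cat > ov2.py <<'E'
from pm import *
import sys,itertools
n=sys.argv[1];phi,g,xo,yo=eval(sys.argv[2]);Lz=float(sys.argv[3])
p,R,s=tool();L=np.array([.6405,.0574,Lz]);RL=Rz(-.169)@np.stack([LX,LY,LZ],1)
out=[]
for c,(a,b,cc,d) in (('s',(215,170,260,220)),('d',(265,140,310,190))):
    w=dict(np.load(f'{c}{n}.npz'));sc=8
    im=cv2.resize(w['color'][b:d,a:cc,::-1],None,fx=sc,fy=sc,interpolation=cv2.INTER_CUBIC);out.append(im.copy())
    draw(im,w,*pinpts(p,R,phi,g,xo,yo),sc,np.array([a,b]))
    V=list(itertools.product((-.01025,.01025),(-.008,.008),(-.01,.016)))+list(itertools.product((-.055,),(-.03,.03),(-.01,)))+list(itertools.product((.045,),(-.03,.03),(-.01,)))
    q=(proj(w,np.array(V)@RL.T+L)-[a,b])*sc
    for i,j in itertools.combinations(range(len(V)),2):
        if sum(abs(x-y)>1e-6 for x,y in zip(V[i],V[j]))==1 and (i<8)==(j<8): cv2.line(im,tuple(q[i].round().astype(int).tolist()),tuple(q[j].round().astype(int).tolist()),(255,0,0) ,1)
    out.append(im)
im=np.vstack([np.hstack(out[:2]),np.hstack(out[2:])]);cv2.imwrite(sys.argv[4],cv2.resize(im,(540,600)))
E
python3 ov2.py 18 '(.4971,.0474,.0005,-.0018)' .146 pics/o18.png
```

```text
(no output)
```

View pics/o18.png

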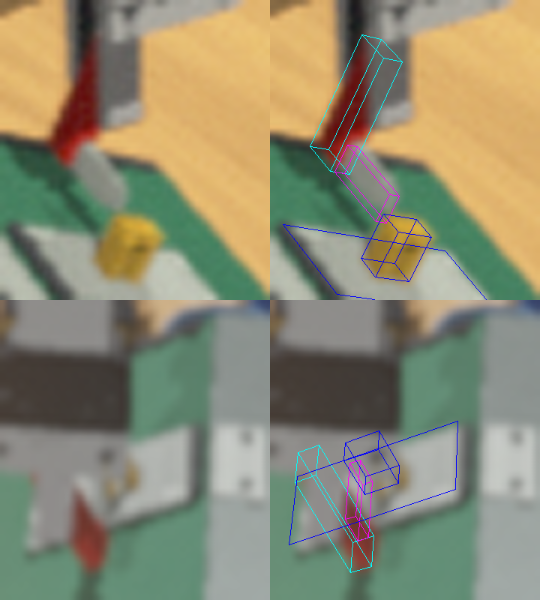

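```bash
python3 - <<'E'
from pm import *
import itertools
w=dict(np.load('w18.npz'));p,R,s=tool();L=np.array([.6405,.0574,.146]);RL=Rz(-.169)@np.stack([LX,LY,LZ],1)
a,b,c,d=220,175,420,250;sc=4
im=cv2.resize(w['color'][b:d,a:c,::-1],None,fx=sc,fy=sc,interpolation=cv2.INTER_CUBIC);o=im.copy()
draw(im,w,*pinpts(p,R,.4971,.0474,.0005,-.0018),sc,np.array([a,b]))
V=list(itertools.product((-.01025,.01025),(-.008,.008),(-.01,.016)))+list(itertools.product((-.055,),(-.03,.03),(-.01,)))+list(itertools.product((.045,),(-.03,.03),(-.01,)))
q=(proj(w,np.array(V)@RL.T+L)-[a,b])*sc
for i,j in itertools.combinations(range(len(V)),2):
    if sum(abs(x-y)>1e-6 for x,y in zip(V[i],V[j]))==1 and (i<8)==(j<8): cv2.line(im,tuple(q[i].round().astype(int).tolist()),tuple(q[j].round().astype(int).tolist()),(255,0,0) ,1)
cv2.imwrite('pics/o18w.png',np.vstack([o,im]))
E
```

```text
(no output)
```

View pics/o18w.png

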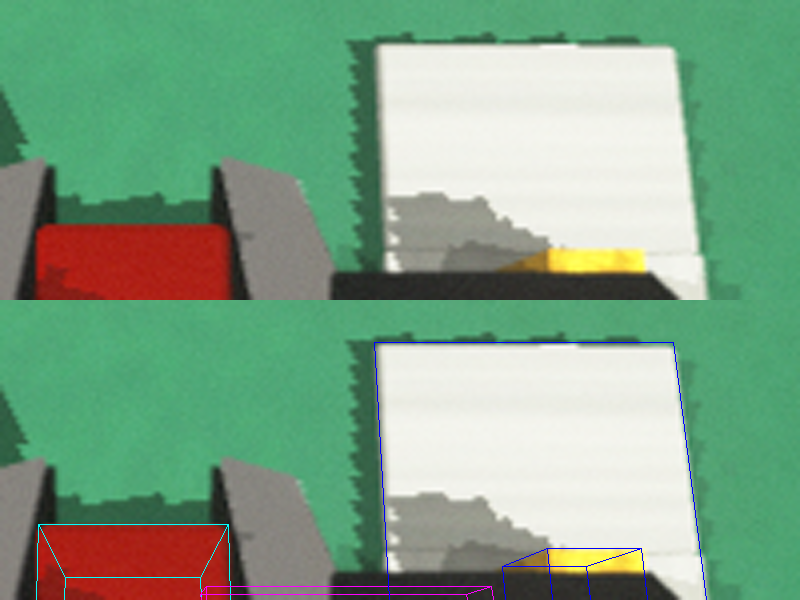

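```bash
python3 -m crank '[{"offset":[0.007,0,0.0039],"roll":0},{"offset":[0.0141,0,0.0078],"roll":0},{"offset":[0.0141,0,0.0078],"roll":0}]' - 15
python3 look.py 19
python3 -m crank '[{"offset":[0,0.004,0],"roll":0},{"offset":[0,0.008,0],"roll":0},{"offset":[0,0.012,0],"roll":0},{"offset":[0,0.015,0],"roll":0},{"offset":[0,0.015,0],"roll":0}]'
python3 look.py 20
```

```text
t: 23.08
position: [0.6087, -0.0178, 0.1713]
ee_rot: [0.059, 0.705, -0.059, 0.704]
wrist_force: [0.3, -1.4, -1.4]
opening: 0.0238
[ 0.6087 -0.0178  0.1713] yaw -0.16785303201728996 pin in loop [-0.0004 -0.0669 -0.0118] [ 0.3367 -1.3878 -1.3556]
t: 23.85
position: [0.6115, -0.0026, 0.1726]
ee_rot: [0.059, 0.705, -0.059, 0.705]
wrist_force: [0.4, -1.0, -0.6]
opening: 0.0237
[ 0.6115 -0.0026  0.1726] yaw -0.16733573643567112 pin in loop [ 0.0005 -0.0515 -0.0108] [ 0.4337 -0.976  -0.609 ]
```

View pics/s20.png

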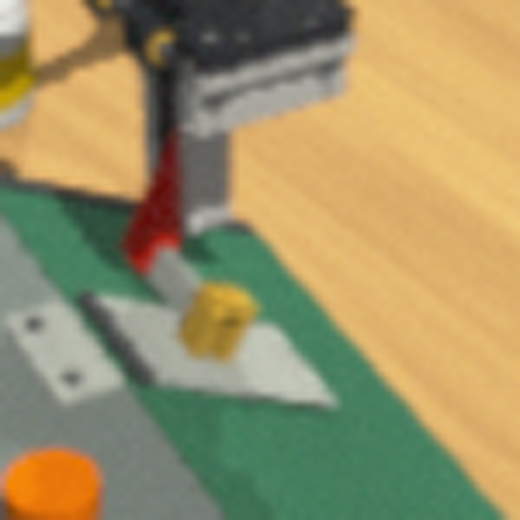

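```bash
python3 -m crank '[{"offset":[0,0.003,0],"roll":0},{"offset":[0,0.006,0],"roll":0},{"offset":[0,0.008,0],"roll":0},{"offset":[0,0.008,0],"roll":0}]'
python3 -m crank '[{"offset":[0,0.003,0],"roll":0},{"offset":[0,0.006,0],"roll":0},{"offset":[0,0.008,0],"roll":0},{"offset":[0,0.008,0],"roll":0}]'
python3 look.py 21
```

```text
t: 24.5
position: [0.6128, 0.0052, 0.1726]
ee_rot: [0.059, 0.705, -0.059, 0.705]
wrist_force: [-0.0, 0.2, 0.0]
opening: 0.0241
t: 25.0
position: [0.6141, 0.013, 0.1726]
ee_rot: [0.059, 0.705, -0.059, 0.705]
wrist_force: [-0.0, -0.1, -0.6]
opening: 0.024
[0.6141 0.013  0.1726] yaw -0.16749275026897936 pin in loop [ 0.0005 -0.0357 -0.0108] [-0.0258 -0.0929 -0.6405]
```

View pics/s21.png

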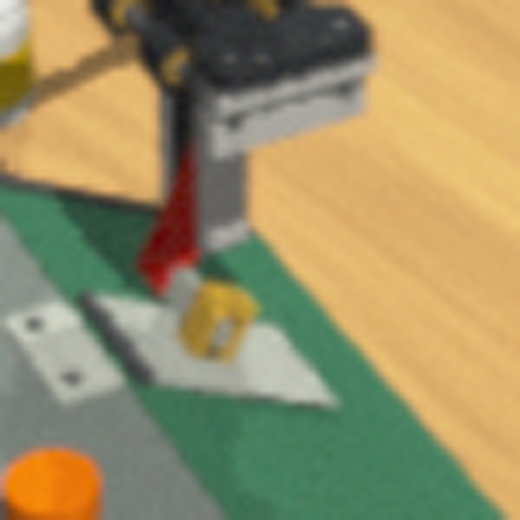

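```bash
python3 -m crank '[{"offset":[0,0.004,0],"roll":0},{"offset":[0,0.008,0],"roll":0},{"offset":[0,0.012,0],"roll":0},{"offset":[0,0.015,0],"roll":0},{"offset":[0,0.015,0],"roll":0}]'
python3 -m crank '[{"offset":[0,0.003,0],"roll":0},{"offset":[0,0.006,0],"roll":0},{"offset":[0,0.008,0],"roll":0},{"offset":[0,0.008,0],"roll":0}]'
python3 look.py 22
```

```text
t: 25.78
position: [0.6167, 0.0279, 0.1725]
ee_rot: [0.059, 0.705, -0.059, 0.705]
wrist_force: [0.5, -0.2, -1.2]
opening: 0.024
t: 26.28
position: [0.618, 0.0357, 0.1725]
ee_rot: [0.059, 0.705, -0.059, 0.705]
wrist_force: [0.6, -1.0, -1.5]
opening: 0.0241
[0.618  0.0357 0.1725] yaw -0.16751685101379032 pin in loop [ 0.0004 -0.0127 -0.0108] [ 0.5922 -0.9589 -1.5292]
```

View pics/s22.png

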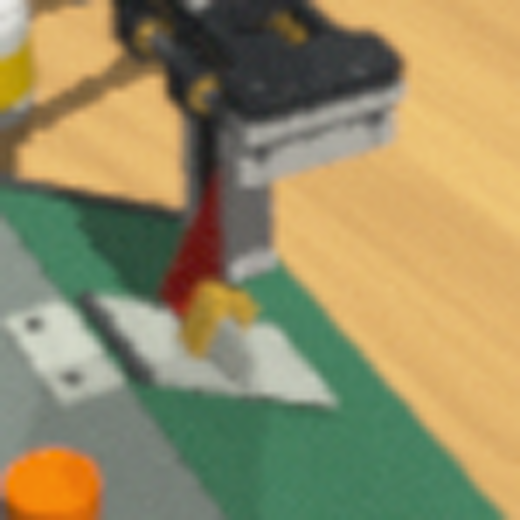

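Nearly home; push to contact.

```bash
python3 -m crank '[{"offset":[0,0.0015,0],"roll":0},{"offset":[0,0.003,0],"roll":0},{"offset":[0,0.004,0],"roll":0},{"offset":[0,0.004,0],"roll":0}]'
python3 -m crank '[{"offset":[0,0.001,0],"roll":0},{"offset":[0,0.002,0],"roll":0},{"offset":[0,0.002,0],"roll":0}]'
```

```text
t: 26.92
position: [0.6184, 0.0382, 0.1726]
ee_rot: [0.058, 0.705, -0.06, 0.704]
wrist_force: [-2.3, -4.9, -0.0]
opening: 0.0237
t: 27.3
position: [0.6183, 0.0404, 0.1728]
ee_rot: [0.058, 0.705, -0.06, 0.704]
wrist_force: [-3.1, -5.6, 3.4]
opening: 0.0237
```

```bash
python3 look.py 23; python3 - <<'E'
import cv2,numpy as np
w=np.load('w23.npz')['color'][190:260,200:300,::-1];cv2.imwrite('pics/w23z.png',cv2.resize(w,None,fx=6,fy=6,interpolation=cv2.INTER_CUBIC))
E
```

```text
[0.6183 0.0404 0.1728] yaw -0.16777406494631153 pin in loop [ 0.0001 -0.008  -0.0104] [-3.1228 -5.6422  3.3907]
```

View pics/s23.png

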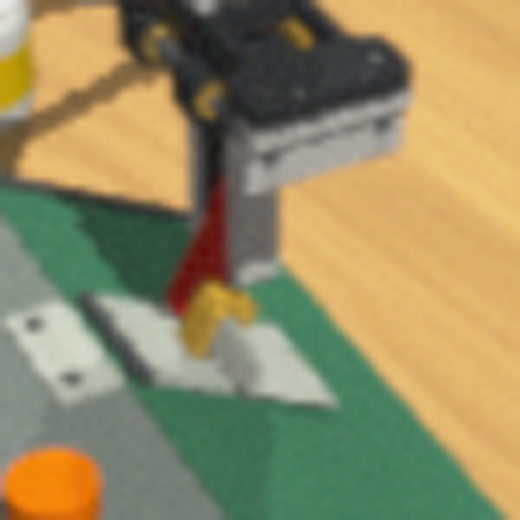

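View pics/w23z.png

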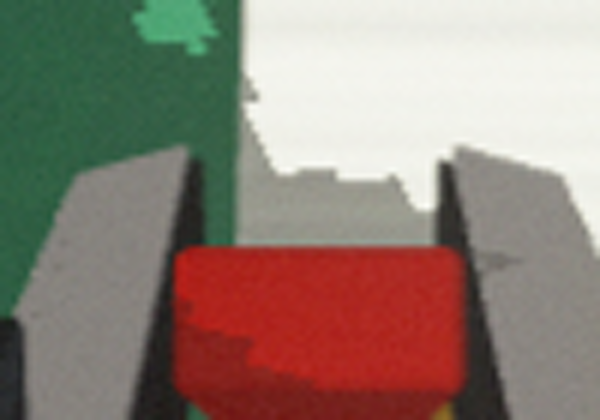

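View pics/d23.png

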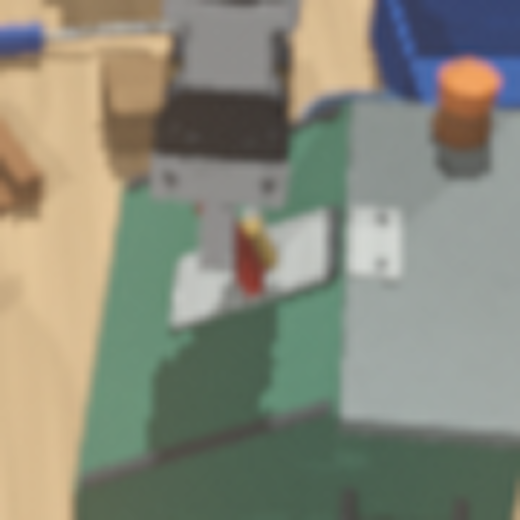

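```bash
python3 -m crank '[{"offset":[0,0.001,0],"roll":0},{"offset":[0,0.002,0],"roll":0},{"offset":[0,0.002,0],"roll":0}]' - 20
python3 -m crank '[{"offset":[0,0.001,0],"roll":0},{"offset":[0,0.002,0],"roll":0},{"offset":[0,0.002,0],"roll":0}]'
```

```text
t: 27.82
position: [0.6183, 0.0406, 0.1729]
ee_rot: [0.057, 0.705, -0.061, 0.704]
wrist_force: [-3.9, -9.6, 2.2]
opening: 0.0237
t: 28.2
position: [0.6183, 0.0407, 0.1729]
ee_rot: [0.056, 0.705, -0.063, 0.704]
wrist_force: [-4.2, -12.8, 3.8]
opening: 0.0238
```

```bash
python3 -m crank '[{"offset":[0,-0.002,0],"roll":0},{"offset":[0,-0.003,0],"roll":0},{"offset":[0,-0.003,0],"roll":0}]'
python3 -m crank '[{"offset":[0,0,0],"roll":0},{"offset":[0,0,0],"roll":0},{"offset":[0,0,0],"roll":0}]' 0.6
python3 look.py 24
```

```text
t: 28.58
position: [0.6183, 0.0405, 0.1728]
ee_rot: [0.058, 0.705, -0.061, 0.704]
wrist_force: [-3.6, -7.1, 2.1]
opening: 0.0238
t: 28.95
position: [0.6196, 0.0432, 0.1727]
ee_rot: [0.06, 0.704, -0.059, 0.705]
wrist_force: [0.3, -0.2, 0.8]
opening: 0.0503
[0.6196 0.0432 0.1727] yaw -0.16779144168742266 pin in loop [ 0.0008 -0.0049 -0.0108] [ 0.3281 -0.1976  0.8178]
```

View pics/w24.png

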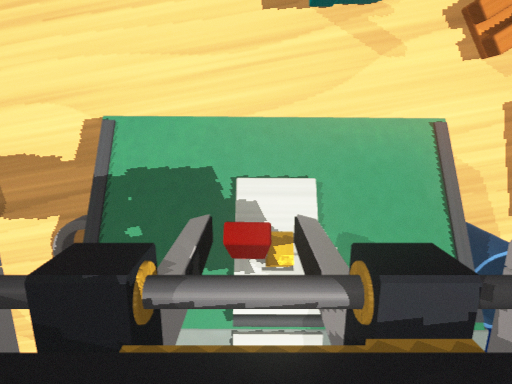

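View pics/s24.png

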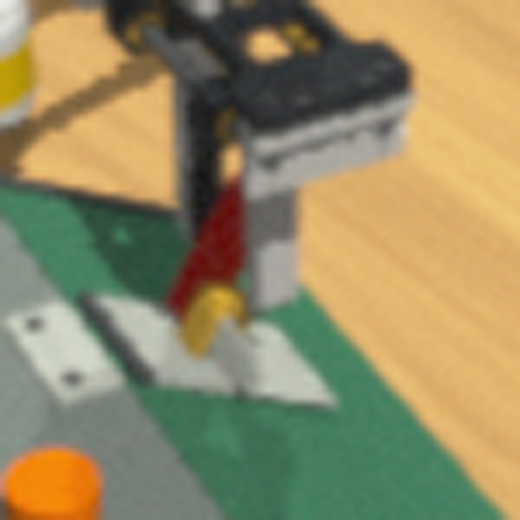

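```bash
python3 -m crank '[{"offset":[-0.03,0,0],"roll":0},{"offset":[-0.08,0,0],"roll":0},{"offset":[-0.13,0,0],"roll":0},{"offset":[-0.14,0,0.05],"roll":0},{"offset":[-0.14,0,0.1],"roll":0},{"offset":[-0.14,0,0.1],"roll":0},{"offset":[-0.14,0,0.1],"roll":0},{"offset":[-0.14,0,0.1],"roll":0}]'
python3 look.py 25;python3 - <<'E'
import cv2,numpy as np
w=np.load('w25.npz')['color'][50:200,170:340,::-1];cv2.imwrite('pics/w25z.png',cv2.resize(w,None,fx=4,fy=4,interpolation=cv2.INTER_CUBIC))
E
```

```text
t: 30.1
position: [0.7168, 0.0263, 0.3132]
ee_rot: [0.059, 0.705, -0.059, 0.705]
wrist_force: [0.3, 0.0, 0.9]
opening: 0.0564
[0.7168 0.0263 0.3132] yaw -0.16726661226977635 pin in loop [ 0.1552 -0.0053  0.0642] [0.2735 0.0213 0.8658]
```

View pics/w25z.png

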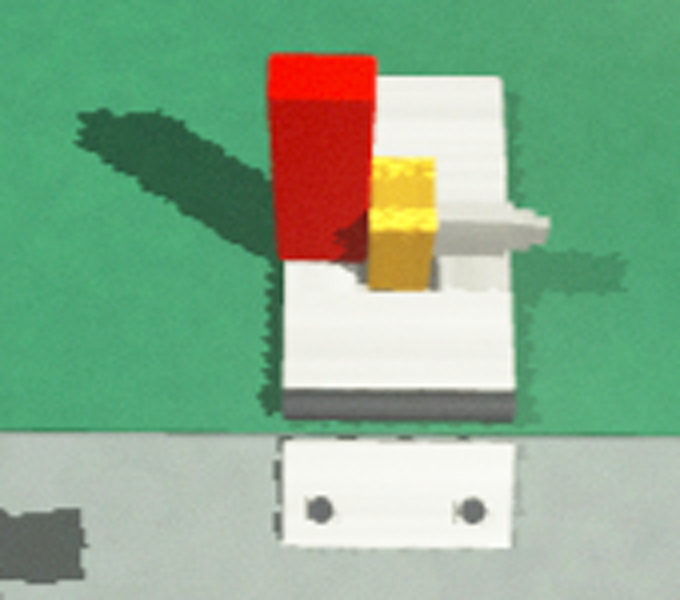

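View pics/d25.png

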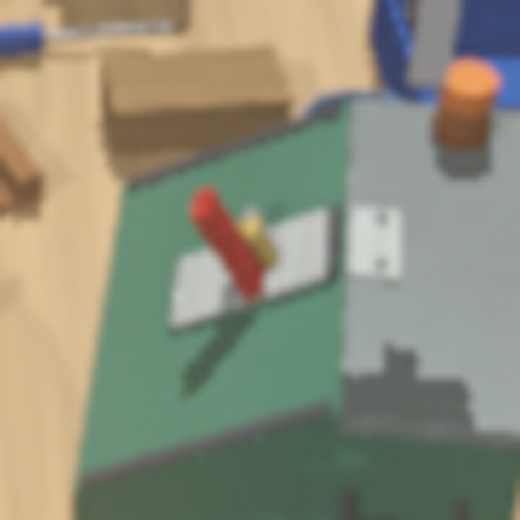

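View pics/s25.png

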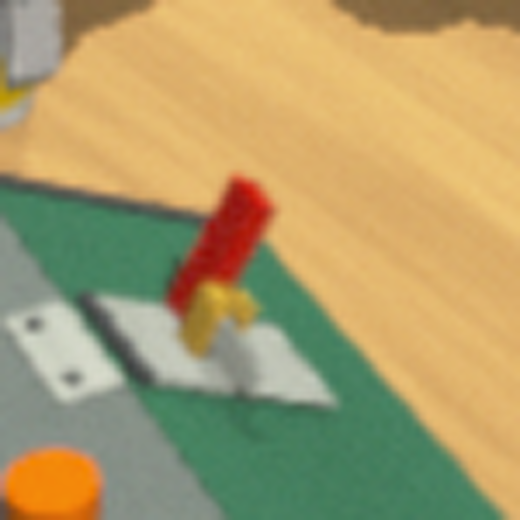

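```bash
python3 - <<'E'
from h import *
np.set_printoptions(precision=4,suppress=True)
w=dict(np.load('w25.npz'));L=np.array([.6405,.0574,.146]);RL=Rz(-.169)@np.stack([LX,LY,LZ],1)
def hit(uv,k,val):
    o,d=ray(w,uv);o=RL.T@(o-L);d=RL.T@d;return o+d*(val-o[k])/d[k]
z=lambda x,y:(170+x/4,50+y/4)
for lab,uv,lz in (('tip top',(548,222),.006),('tip',(548,238),0),('loopR top near',(436,225),.016),('loopL top near',(369,225),.016),('handle R at bottom back edge',(366,260),-.008),('handle L bottom',(278,260),-.008),('handle top R near',(375,100),.058),('handle top L near',(270,100),.058)):
    print(lab,hit(z(*uv),2,lz))
for n in ['side','scene']:
    p=snap(n,n+'_end.png')
E
```

```text
tip top [0.0016 0.0379 0.006 ]
tip [0.0026 0.0389 0.    ]
loopR top near [0.0086 0.0081 0.016 ]
loopL top near [ 0.0086 -0.0084  0.016 ]
handle R at bottom back edge [ 0.0044 -0.0085 -0.008 ]
handle L bottom [ 0.0045 -0.032  -0.008 ]
handle top R near [ 0.004  -0.0084  0.058 ]
handle top L near [ 0.004 -0.031  0.058]
```

View pics/scene_end.png

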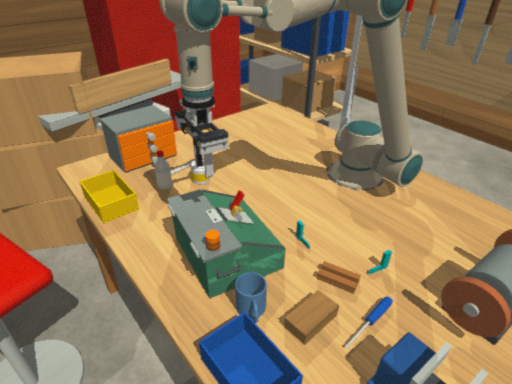

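```bash
python3 -c "
from plant import manip
print(manip.get_state()['wrist_force'],manip.finish_job())"
```

```text
the job is handed in; nothing more can be done
[-0.31121669 -0.64950806  0.19490374] None
```

The chest is locked and the job is handed in, at about 30 s on the robot's clock. The hasp is folded flat over the brass loop. The red pin's blade is through the loop from the right, and its handle is up against the loop.

- **Hasp:** I hooked it from behind with the closed fingers, swung it over and pressed it down to about 20 N, at which it had stopped moving.
- **Pin:** I gripped the handle and tilted the pin in the jaws using the edge of its block's groove. One retry came down on the block's rail instead of in the groove, because I had counted a 13 mm sideways shift twice. The block had not visibly moved. I then squared the pin by pressing it lightly on the shut hasp, slid the blade in, and pushed until it stopped moving at about 13 N.

**Last checks:**
- After release, the wrist camera put the handle face at −8.5 mm and the blade tip at +38.5 mm along the loop. Fully home is −8 and +39 mm.
- The pin stayed put after release, with the gripper clear and the wrist force near zero.
- The final scene picture showed the chest's surroundings and the look-alikes where they were at the start. I judged this by eye and did not measure it.

**Disagreements:** the camera put the pin about 3 mm lower against the slope than touching the hasp did, and I went by the touch. The two fixed cameras also differed by a few mm from the wrist camera on the pin's sideways position. I used the wrist camera, and the blade went in with almost no force.

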